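# Weight the bag board with nested cup weights and set the slot marker on its mark

### The job

Weigh down the plywood bag board: nest the medium cup weight into the large one that already stands on the board and the small one into the medium, and let go of them. Then take the slot marker from its stand and finish while holding it upright with its blade on the board's marked spot, the blade along the long stroke of the mark, pressed lightly so that its sprung nose is about halfway in; do not put it down or let go. Do not shift the board, and leave the thread spools and the jar where they are.

Things in the scene. Friction and masses are not known exactly. Their poses are not given: they have to be found in the camera images.
- board: Loose flat plywood board, 160 mm along its x, 240 mm along its y, 6 mm thick, 0.22 kg, lying on the work surface at any yaw. Origin: centre of its underside, z up. The large cup stands on its +y half, the mark is on its -y half.
- mark (a point): The marked spot on the board's top face, 65 mm from the board's origin along its -y: the centre of a dark cross with one long stroke (40 mm, along this frame's x, which is the board's x) and one short stroke (14 mm, along y). Height 6 mm above the work surface.
- cup_large: Large cup weight, loose, plain aluminium, straight round open cup: outer diameter 88 mm, height 50 mm, wall 4 mm (inner diameter 80 mm), solid floor 22 mm thick. Stands on the board. 0.5 kg. Origin: centre of its underside, z up.
- cup_medium: Medium cup weight, loose, plain aluminium, straight round open cup: outer diameter 66 mm, height 60 mm, wall 3.5 mm (inner diameter 59 mm), solid floor 22 mm thick. Stands on the work surface. About 0.3 kg. Nested in the large cup its underside lies 22 mm above that cup's underside and its rim stands 32 mm above the large rim. Origin: centre of its underside, z up.
- cup_small: Small cup weight, loose, plain aluminium, straight round open cup: outer diameter 48 mm, height 66 mm, wall 3 mm, solid floor 22 mm thick. Stands on the work surface. About 0.18 kg. Nested in the medium cup its underside lies 22 mm above that cup's underside and its rim stands 28 mm above the medium rim. Origin: centre of its underside, z up.
- marker: Slot marker, loose hand tool, 0.14 kg, 136 mm long. Origin: middle of the blade edge with the nose out; z up the tool, x along the 14 mm edge. Up z: blade (3 mm thick) and sprung nose 0-26 mm, barrel dia. 20 to 50, collar dia. 34 to 56, square wooden handle 22 x 22 (flats square to x and y) to 136. Starts upright in the stand, any yaw, hung by its collar.
- blade_tip (a point): Middle of the edge of the marker's blade; moves with the sprung nose; axes as the marker's (x along the edge, z up the tool).
- nose (a joint): Travel of the marker's sprung nose into the barrel, m: 0 fully out, 0.012 fully in. The spring pushes back with about 1.6 N at the start of the travel and 6.4 N at its end (400 N/m).
- stand: Wooden block 80 x 80 x 70 mm high, fixed, with an upright through hole of diameter 25 mm in its middle, which holds the marker: its collar rests on the block, its origin is 20 mm above the work surface. Lift the marker 50 mm straight up to clear the block. Origin: centre of its underside.
- spool: Bystander: loose thread spool, diameter 44 mm, height 55 mm, standing near the cups. Origin: centre of its underside.
- spool_near: Bystander: a second spool of the same size, between the robot and the board. Origin: centre of its underside.
- button_jar: Bystander: glass jar, diameter 60 mm, height 60 mm, between the robot and the board. Origin: centre of its underside.

How it is judged:
By the outcome, as a careful person would: the job done as asked, in the order asked, and still so for the second after the job is handed in, while the arm keeps its last pose, push and grip.
It also fails if it takes over 70 s, if anything falls off the work surface, if the arm or the gripper's body presses on something with over 40 N, if the wrist force passes 120 N, or if a joint passes its speed limit or range.

### The arm

A 6-joint arm with a two-finger parallel gripper is mounted at the origin on the work surface. World frame = base frame: x ahead of the robot, y to its left, z up, the work surface at z = 0. Lengths are in m, angles in rad, forces in N, time in s.
With the tool pointing down it reaches from about 0.375 to 0.975 m from the base axis. Payload 3.8 kg.
Tool frame: the origin (TCP) lies where the fingers leave the gripper's body, on its centre line; the fingertips stand 73 mm ahead of it and the grasp point (between the pads) lies 54 mm ahead of it (nose_length is the distance from the TCP to the fingertips, in m); z points along the fingers, y is the line along which they close (so a half turn about z gives the same grasp; the last joint's range is limited). The gripper opens to 85 mm and grips with 20 to 120 N. Pads are 22 mm wide; open, the fingers measure 114 mm over their backs; the gripper's body (76 mm by 85 mm) begins 54 mm behind the grasp point. The pads swing forward as they close: fully open they stand 13 mm farther back than shut.
Start: joints at [-1.249, 0.264, 1.604, -0, 1.274, -0.037], TCP at [0.237, -0.632, 0.304] pointing down, gripper open.
Joint ranges: [-2.63, 2.63], [-0.94, 2.18], [0.31, 2.57], [-1.31, 4.45], [0, 2.66], [-2.55, 2.55]. Speed limits (rad/s): [2.57, 2.57, 3.14, 3.14, 3.14, 3.14].

### API

Orientations are given as a rotation vector (axis times angle).
In Python, from workcell import read_state, read_camera, calibration, finish_job, look_for, cut_out, tip_of, nose_length gives the robot as it stands.
- The arm moves only by the tool step_arm, never from a script. Its argument "targets" is a list of rows, each a list of 3 entries, a list of its own where there are three numbers: the turn, a rotation vector about the tool's x, y, z in rad, then the shift along the tool's x, y, z in mm, then the finger opening in mm, from 0 to 85.4. In form: [[[ax, ay, az], [x, y, z], grip], ...]. A call has 1 to 5 rows; each row shifts and turns the commanded pose from where the row before left it, along the tool's axes as they then stand; what a row does not reach is not made up. A row lasts 1/12 s, in which the tool goes at most 41.7 mm and 7.16 degrees, less where a joint would pass 70% of its speed; a pose out of reach is approached as far as the arm can. A call with a gripper value outside its range is refused whole. The fingers move at their own pace and stop on an object; "grip_force" is the grip in N (left out, the last holds). Time passes only in rows, so rows that do not move let the fingers close. It gives the time, the measured TCP pose, the force, the opening and the grip force at its end, in the units of the state.
- read_state(): the state, without advancing time (a new reading comes with each control period).
- read_camera(name): name is "scene" or "top"; returns the picture (420x560x3 uint8, red, green, blue); there is no depth.
- calibration(name): a dict with "camera_matrix" (3x3 intrinsics, pixels), "dist_coeffs" ([k1, k2, p1, p2, k3] as OpenCV has them; the pictures are not rectified), "R" (3x3) and "t" (3): a world point X has camera coordinates R X + t. Camera axes: x right, y down, z forward; pixel columns grow to the right and rows downward; lengths in m; the calibration is good to about 2 mm. A picture is of the moment at which its call begins. calibration takes no time and is no camera call.
- finish_job(): hands the job in; it is judged then, once.
Trained networks look in the newest picture that a camera, given by its name, has taken for a name from the list of things; names that differ only in an ending like _2 or _b are one class to them, and where a whole thing is asked for, a point or a joint stands for the part that bears it (a point fixed in the world has none). Each returns a list of dicts, best first, with "score" (0 to 1); they miss things now and then, are a little off and sometimes report something else, mostly with a low value. They report only what shows in the picture. A call takes as long as a camera call.
- look_for(camera, query): "extent" ([left, top, right, bottom] in pixels, round what is visible of it).
- cut_out(camera, query): "region" (420x560 bool, what is visible of it) and "extent" ([left, top, right, bottom] in pixels, round what is visible of it).
- tip_of(camera, query): "at" ([row, column] in pixels: a listed point, or the origin of a listed thing).
The state is a dict: "time": time; "q": joint angles; "joint_vel": joint speeds; "joint_torque": joint torques, N m; "tool_pos": TCP position; "tcp_rot": TCP orientation; "wrist_force": force on the tool from outside, world axes, zero at the start; "torque": the same for the moment, N m; "width": opening from 0.0 (shut) to 1.0 (fully open); "grip_force": force on a finger pad.
Only numpy, scipy, OpenCV 4.12 (cv2) and the standard library are available. Lean on these libraries where they do the work, as an engineer would, in place of code of your own. Each camera call takes 0.05 s, during which the arm holds its last target. There are 200 camera calls.

## Working session

There is one attempt and no reset: what is moved stays moved. The work goes in short steps, Python scripts to look and compute and a tool call to move; the robot and the scene stay as the last step left them, time stands still between calls to the robot, and variables do not carry over. Pictures are saved under pics/ and viewed, at most 10 in all, crops included, and the job is handed in when it is done.

Besides the shell and the picture viewer there is one more tool, called after "Call:" by a JSON object that holds its "fn" and its "kwargs", one argument or row to a line. step_arm: Moves the arm, as the interface text tells. Its arguments: {"type":"object","properties":{"targets":{"type":"array","items":{"type":"array"}},"grip_force":{"type":"number"}},"required":["targets"]}

```bash
mkdir -p pics
cat > h.py <<'E'
import numpy as np, cv2
from workcell import *
def ray(cam,rc):
    c=calibration(cam);R=np.array(c["R"]);t=np.array(c["t"])
    p=cv2.undistortPoints(np.array([[[rc[1],rc[0]]]],float),np.array(c["camera_matrix"]),np.array(c["dist_coeffs"]))[0,0]
    return -R.T@t, R.T@np.array([p[0],p[1],1])
def at_z(cam,rc,z):
    o,d=ray(cam,rc); return o+d*(z-o[2])/d[2]
def proj(cam,X):
    c=calibration(cam)
    return cv2.projectPoints(np.array(X,float).reshape(-1,3),cv2.Rodrigues(np.array(c["R"]))[0],np.array(c["t"],float),np.array(c["camera_matrix"]),np.array(c["dist_coeffs"]))[0][:,0]
E
python3 - <<'E'
from h import *
for c in ["scene","top"]:
    im=read_camera(c); cv2.imwrite(f"pics/{c}0.png",im[:,:,::-1])
    k=calibration(c);print(c,"pos",np.round(-np.array(k["R"]).T@np.array(k["t"]),3),np.round(k["camera_matrix"][0],0))
    for q,z in [("board",0),("mark",.006),("cup_large",.006),("cup_medium",0),("cup_small",0),("marker",.02),("stand",0),("spool",0),("spool_near",0),("button_jar",0)]:
        for r in tip_of(c,q)[:2]: print(q,round(r["score"],2),np.round(r["at"],1),np.round(at_z(c,r["at"],z),4))
s=read_state();print(s)
E
```

```text
scene pos [ 1.214 -0.243  0.618] [442.   0. 283.]
board 0.7 [235.3 290.6] [0.5538 0.0073 0.    ]
mark 0.97 [218.6 304.7] [0.5175 0.053  0.006 ]
cup_medium 0.77 [184.4 398.9] [0.4576 0.3264 0.    ]
cup_small 0.64 [282.6 175.6] [ 0.6137 -0.2434  0.    ]
marker 0.31 [236.  287.5] [ 0.5752 -0.0076  0.02  ]
stand 0.61 [233.3 398.7] [0.62   0.2301 0.    ]
spool 0.96 [237.2 122.9] [ 0.4501 -0.3305  0.    ]
spool_near 0.66 [213.9 195.8] [ 0.4193 -0.1704  0.    ]
button_jar 0.61 [191.6 335.2] [0.4371 0.163  0.    ]
top pos [ 0.333 -0.019  1.055] [440.   0. 285.]
board 0.81 [202.  285.2] [0.555  0.0031 0.    ]
cup_large 0.67 [195.4 312.9] [ 0.5697 -0.0647  0.006 ]
cup_medium 0.77 [249.2 148.4] [0.4402 0.3371 0.    ]
cup_small 0.89 [181.6 386.7] [ 0.6047 -0.2478  0.    ]
stand 0.56 [178.9 192.2] [0.6158 0.2351 0.    ]
spool 0.96 [245.6 419.8] [ 0.4455 -0.3208  0.    ]
spool_near 0.54 [256.1 360.7] [ 0.4214 -0.1773  0.    ]
button_jar 0.84 [252.4 218.5] [0.4321 0.1644 0.    ]
{'time': 1.1, 'q': array([-1.24888359e+00,  2.63873858e-01,  1.60401811e+00, -2.38878958e-05,
        1.27371834e+00, -3.68972448e-02]), 'joint_vel': array([ 0.00082936, -0.00029019,  0.00122821,  0.00145751,  0.00055217,
        0.00027349]), 'joint_torque': array([-6.79515433e-04, -5.15088987e+01, -3.67734468e+01, -1.50567153e-04,
        1.06346968e-03,  5.78509102e-06]), 'tool_pos': array([ 0.23702118, -0.63199678,  0.30388756]), 'tcp_rot': array([-3.09115427e+00, -5.60607083e-01,  3.94529739e-05]), 'wrist_force': array([ 0.15956444,  1.48948187, -0.42840061]), 'torque': array([ 0.01718721,  0.0382723 , -0.00907626]), 'grip_force': 0.0, 'width': 0.9971163424649423}
```

View pics/scene0.png

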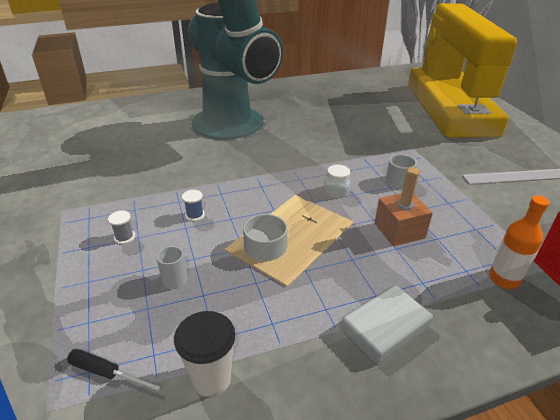

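View pics/top0.png

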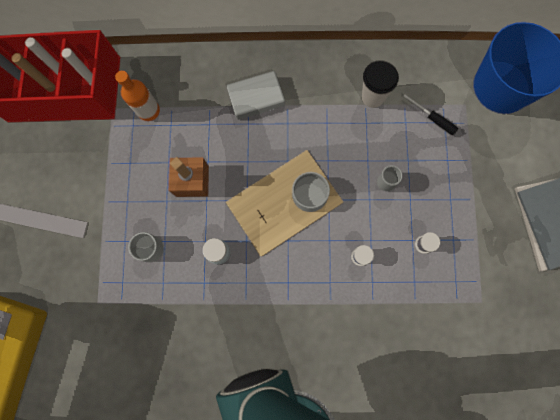

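Top view: medium cup (144,247), small cup (391,178), large cup on the board (311,191), mark (262,216), stand with marker (188,177), spools (363,255) and (429,242), jar (214,250). I'll refine these by fitting silhouettes in both views.

```bash
cat >> h.py <<'E'
from scipy.optimize import minimize
S=4
def poly(cam,X):
    return cv2.convexHull(((proj(cam,X)+.5)*S).astype(np.float32).round().astype(np.int32))
def render(cam,parts):
    m=np.zeros((420*S,560*S),np.uint8)
    for X in parts: cv2.fillConvexPoly(m,poly(cam,X),1)
    return cv2.resize(m.astype(np.float32),(560,420),interpolation=cv2.INTER_AREA)
A=np.linspace(0,2*np.pi,40)
def cyl(x,y,z0,z1,d): return np.array([[x+d/2*np.cos(a),y+d/2*np.sin(a),z] for a in A for z in(z0,z1)])
def box(x,y,yaw,z0,z1,lx,ly):
    c,s=np.cos(yaw),np.sin(yaw)
    return np.array([[x+c*a-s*b,y+s*a+c*b,z] for a in(-lx/2,lx/2) for b in(-ly/2,ly/2) for z in(z0,z1)])
def iou(masks,f,p):
    v=0
    for c,m in masks.items():
        r=render(c,f(p)); v+=np.minimum(r,m).sum()/np.maximum(r,m).sum()
    return v/len(masks)
def fit(masks,f,p0,st):
    p0=np.array(p0,float);sim=np.vstack([p0]+[p0+np.eye(len(p0))[i]*st[i] for i in range(len(p0))])
    r=minimize(lambda p:-iou(masks,f,p),p0,method="Nelder-Mead",options=dict(initial_simplex=sim,maxiter=150,xatol=1e-4,fatol=1e-5))
    return r.x,-r.fun
def mask(cam,q,near=None):
    """newest-picture mask nearest the given pixel (col,row)"""
    L=[r for r in cut_out(cam,q) if r["score"]>.2]
    if not L: return None
    if near is not None:
        L.sort(key=lambda r:np.hypot(*(np.array(np.nonzero(r["region"])).mean(1)[::-1]-near)))
        if np.hypot(*(np.array(np.nonzero(L[0]["region"])).mean(1)[::-1]-near))>25: return None
    return L[0]["region"].astype(np.float32)
E
cat > m.py <<'E'
from h import *
for c in["scene","top"]: read_camera(c)
def go(q,f,p0,st):
    M={}
    for c in["scene","top"]:
        m=mask(c,q,np.vstack([proj(c,X) for X in f(p0)]).mean(0))
        if m is not None: M[c]=m
    out={k:fit({k:M[k]},f,p0,st) for k in M}
    b=fit(M,f,p0,st) if M else None
    print(q,"both",b,{k:(np.round(v[0],4),round(v[1],3)) for k,v in out.items()}); return M
L=go("cup_large",lambda p:[cyl(*p,.006,.056,.088)],[.570,-.065],[.01,.01])
go("cup_medium",lambda p:[cyl(*p,0,.06,.066)],[.445,.334],[.01,.01])
go("cup_small",lambda p:[cyl(*p,0,.066,.048)],[.608,-.246],[.01,.01])
go("stand",lambda p:[box(*p,0,.07,.08,.08)],[.617,.233,.05],[.01,.01,.1])
go("spool",lambda p:[cyl(*p,0,.055,.044)],[.447,-.325],[.01,.01])
go("spool_near",lambda p:[cyl(*p,0,.055,.044)],[.42,-.174],[.01,.01])
go("button_jar",lambda p:[cyl(*p,0,.06,.06)],[.434,.164],[.01,.01])
for y in(0,.4,.8,1.2): go("marker",lambda p:[box(*p,.076,.156,.022,.022),cyl(p[0],p[1],.07,.076,.034)],[.617,.233,y],[.01,.01,.3])
M={}
for c in L:
    m=mask(c,"board"); M[c]=np.maximum(m,L[c])
for k in [M]+[{c:M[c]} for c in M]:
    print("board",fit(k,lambda p:[box(*p,0,.006,.16,.24),cyl(.569,-.0655,.006,.056,.088)],[.555,.005,-.5],[.01,.01,.1]),fit(k,lambda p:[box(*p,0,.006,.16,.24),cyl(.569,-.0655,.006,.056,.088)],[.555,.005,-.5+3.14159],[.01,.01,.1]))
for c in["scene","top"]:
    for r in tip_of(c,"mark"): print(c,r,at_z(c,r["at"],.006))
E
python3 m.py
```

```text
cup_large both (array([ 0.57280275, -0.05698564]), np.float64(0.9506460428237915)) {'top': (array([ 0.5728, -0.057 ]), np.float64(0.951))}
cup_medium both (array([0.44141938, 0.33319302]), np.float64(0.8575571179389954)) {'scene': (array([0.4406, 0.3324]), np.float64(0.757)), 'top': (array([0.4416, 0.3327]), np.float64(0.961))}
cup_small both (array([ 0.6042    , -0.24433306]), np.float64(0.9331303834915161)) {'scene': (array([ 0.6037, -0.244 ]), np.float64(0.957)), 'top': (array([ 0.6041, -0.2444]), np.float64(0.913))}
stand both (array([ 0.60967228,  0.23616879, -0.01194588]), np.float64(0.8081830739974976)) {'scene': (array([0.6105, 0.2367, 0.0272]), np.float64(0.853)), 'top': (array([ 0.6092,  0.2352, -0.0142]), np.float64(0.777))}
spool both (array([ 0.4481321 , -0.32867568]), np.float64(0.8736410140991211)) {'scene': (array([ 0.4483, -0.3277]), np.float64(0.915)), 'top': (array([ 0.4493, -0.3316]), np.float64(0.86))}
spool_near both (array([ 0.42127999, -0.17508317]), np.float64(0.8916943073272705)) {'scene': (array([ 0.4217, -0.174 ]), np.float64(0.837)), 'top': (array([ 0.421
[... 947 characters left out ...]
27231216431)) {'scene': (array([0.6115, 0.2362, 0.8725]), np.float64(0.911)), 'top': (array([0.6101, 0.2352, 0.7595]), np.float64(0.756))}
board (array([0.55545637, 0.00556337, 0.58005313]), np.float64(0.9812152981758118)) (array([0.55545637, 0.00556337, 3.72164313]), np.float64(0.9812152981758118))
board (array([0.55545637, 0.00556337, 0.58005313]), np.float64(0.9812152981758118)) (array([0.55545637, 0.00556337, 3.72164313]), np.float64(0.9812152981758118))
scene {'at': [218.9, 308.4], 'score': 0.87} [0.52095131 0.06040616 0.006     ]
scene {'at': [281.8, 175.8], 'score': 0.44} [ 0.61759743 -0.24274756  0.006     ]
top {'at': [213.6, 265.7], 'score': 0.88} [0.52534819 0.05038609 0.006     ]
```

```bash
cat > plan.py <<'E'
from h import *
from scipy.spatial.transform import Rotation as Ro
import json,sys
def pose():
    s=read_state(); R=Ro.from_rotvec(s["tcp_rot"]).as_matrix(); return np.array(s["tool_pos"]),np.arctan2(R[1,0],R[0,0]),R,s
def plan(tg,step=40,dang=.12):
    """tg: (x,y,z,yaw,grip mm); straight legs from the measured pose, tool kept pointing down"""
    p,yw,R,s=pose(); tilt=R[:,2]
    print("now",np.round(p,4),"yaw",round(yw,4),"tool z",np.round(tilt,4),"t",round(s["time"],2),"w",round(s["width"]*85.4,1),"g",round(s["grip_force"],1),"F",np.round(s["wrist_force"],1),"nose",nose_length())
    rows=[]
    for x,y,z,a,g in tg:
        q=np.array([x,y,z]); da=(a-yw+np.pi)%(2*np.pi)-np.pi
        n=max(1,int(np.ceil(np.linalg.norm(q-p)*1000/step)),int(np.ceil(abs(da)/dang)))
        for i in range(n):
            d=(q-p)*1000/n; c,sn=np.cos(yw),np.sin(yw)
            rows.append([[0,0,round(-da/n,4)],[round(c*d[0]+sn*d[1],1),round(sn*d[0]-c*d[1],1),round(-d[2],1)],g]); yw+=da/n
        p=q
    for i in range(0,len(rows),5): print(json.dumps(rows[i:i+5]).replace(" ",""))
E
python3 - <<'E'
from plan import *
plan([(.45,-.1,.28,.359,85),(.4414,.333,.2,.359,85)])
im=read_camera("top"); g=im[:,:,:].max(2).astype(int)
def cross(cam,z=.006):
    im=read_camera(cam);c=proj(cam,[[.52,.06,z]])[0].astype(int)
    g=im.max(2)[c[1]-22:c[1]+23,c[0]-22:c[0]+23]; ys,xs=np.nonzero(g<85)
    P=np.array([at_z(cam,(c[1]-22+y,c[0]-22+x),z)[:2] for y,x in zip(ys,xs)])
    print(cam,c,len(P),g.min(),np.median(g))
    if len(P)>3:
        mu=P.mean(0);w,v=np.linalg.eigh(np.cov((P-mu).T));print(mu,"box mid",(P.max(0)+P.min(0))/2,np.arctan2(v[1,1],v[0,1]),np.sqrt(w))
cross("top");cross("scene")
read_camera("scene")
for q in["cup_large","marker"]:
    for r in cut_out("scene",q): print(q,r["score"],r["extent"])
print(proj("scene",cyl(.5728,-.057,.006,.056,.088)).min(0),proj("scene",cyl(.5728,-.057,.006,.056,.088)).max(0))
E
```

```text
Traceback (most recent call last):
  File "plan.py", line 9, in plan
    print("now",np.round(p,4),"yaw",round(yw,4),"tool z",np.round(tilt,4),"t",round(s["time"],2),"w",round(s["width"]*85.4,1),"g",round(s["grip_force"],1),"F",np.round(s["wrist_force"],1),"nose",nose_length())
                                                                                                                                                                                                   ~~~~~~~~~~~^^
TypeError: 'float' object is not callable
```

```bash
sed -i 's/nose_length()/nose_length/' plan.py
python3 - <<'E'
from plan import *
plan([(.45,-.1,.28,.359,85),(.4414,.333,.2,.359,85)])
def cross(cam,z=.006):
    im=read_camera(cam);c=proj(cam,[[.52,.06,z]])[0].astype(int)
    g=im.max(2)[c[1]-22:c[1]+23,c[0]-22:c[0]+23]; ys,xs=np.nonzero(g<85)
    P=np.array([at_z(cam,(c[1]-22+y,c[0]-22+x),z)[:2] for y,x in zip(ys,xs)])
    print(cam,c,len(P),g.min(),np.median(g))
    if len(P)>3:
        mu=P.mean(0);w,v=np.linalg.eigh(np.cov((P-mu).T));print(mu,"box mid",(P.max(0)+P.min(0))/2,np.arctan2(v[1,1],v[0,1]),np.sqrt(w))
cross("top");cross("scene")
read_camera("scene")
for q in["cup_large","marker"]:
    for r in cut_out("scene",q): print(q,r["score"],r["extent"])
print(proj("scene",cyl(.5728,-.057,.006,.056,.088)).min(0),proj("scene",cyl(.5728,-.057,.006,.056,.088)).max(0))
E
```

```text
now [ 0.237  -0.632   0.3039] yaw 0.3588 tool z [ 0.  0. -1.] t 2.45 w 85.5 g 0.0 F [ 0.7 -0.3 -0.7] nose 0.0726
[[[0,0,-0.0],[25.7,-28.2,1.6],85],[[0,0,-0.0],[25.7,-28.2,1.6],85],[[0,0,-0.0],[25.7,-28.2,1.6],85],[[0,0,-0.0],[25.7,-28.2,1.6],85],[[0,0,-0.0],[25.7,-28.2,1.6],85]]
[[[0,0,-0.0],[25.7,-28.2,1.6],85],[[0,0,-0.0],[25.7,-28.2,1.6],85],[[0,0,-0.0],[25.7,-28.2,1.6],85],[[0,0,-0.0],[25.8,-28.2,1.6],85],[[0,0,-0.0],[25.8,-28.2,1.6],85]]
[[[0,0,-0.0],[25.8,-28.2,1.6],85],[[0,0,-0.0],[25.8,-28.2,1.6],85],[[0,0,-0.0],[25.8,-28.2,1.6],85],[[0,0,-0.0],[25.8,-28.2,1.6],85],[[0,0,-0.0],[25.8,-28.2,1.6],85]]
[[[0,0,-0.0],[12.0,-34.0,6.7],85],[[0,0,-0.0],[12.0,-34.0,6.7],85],[[0,0,-0.0],[12.0,-34.0,6.7],85],[[0,0,-0.0],[12.0,-34.0,6.7],85],[[0,0,-0.0],[12.0,-34.0,6.7],85]]
[[[0,0,-0.0],[12.0,-34.0,6.7],85],[[0,0,-0.0],[12.0,-34.0,6.7],85],[[0,0,-0.0],[12.0,-34.0,6.7],85],[[0,0,-0.0],[12.0,-34.0,6.7],85],[[0,0,-0.0],[12.0,-34.0,6.7],85]]
[[[0,0,-0.0],[12.0,-34.0,6.7],85],[[0,0,-0.0],[12.0,-34.0,6.7],85]]
top [261 215] 7 48 165.0
[0.52127462 0.06178713] box mid [0.52198466 0.06179593] -2.53028352812294 [0.00074304 0.00644595]
scene [308 218] 4 47 210.0
[0.52104253 0.06237847] box mid [0.52074109 0.06217742] 1.8554544598801863 [0.00126593 0.00247545]
cup_large 0.81 [244.0, 214.1, 287.8, 258.3]
marker 0.83 [398.8, 163.3, 414.6, 210.4]
[241.39572793 212.83454496] [286.04795053 260.55620773]
```

Call:
{"fn": "step_arm", "kwargs": {
  "targets": [
    [[0, 0, 0], [25.7, -28.2, 1.6], 85],
    [[0, 0, 0], [25.7, -28.2, 1.6], 85],
    [[0, 0, 0], [25.7, -28.2, 1.6], 85],
    [[0, 0, 0], [25.7, -28.2, 1.6], 85],
    [[0, 0, 0], [25.7, -28.2, 1.6], 85]
  ]
}}

```text
time: 3.12
tool_pos: [0.3081, -0.4533, 0.2958]
tcp_rot: [3.091, 0.56, 0.0]
wrist_force: [0.7, -0.2, 0.3]
width: 0.994
grip_force: 0.0
```

Call:
{"fn": "step_arm", "kwargs": {
  "targets": [
    [[0, 0, 0], [25.7, -28.2, 1.6], 85],
    [[0, 0, 0], [25.7, -28.2, 1.6], 85],
    [[0, 0, 0], [25.7, -28.2, 1.6], 85],
    [[0, 0, 0], [25.7, -28.2, 1.6], 85],
    [[0, 0, 0], [25.7, -28.2, 1.6], 85]
  ]
}}

```text
time: 3.53
tool_pos: [0.3789, -0.276, 0.2881]
tcp_rot: [3.091, 0.56, 0.001]
wrist_force: [0.7, 0.1, -0.2]
width: 0.995
grip_force: 0.0
```

Call:
{"fn": "step_arm", "kwargs": {
  "targets": [
    [[0, 0, 0], [25.7, -28.2, 1.6], 85],
    [[0, 0, 0], [25.7, -28.2, 1.6], 85],
    [[0, 0, 0], [25.7, -28.2, 1.6], 85],
    [[0, 0, 0], [25.7, -28.2, 1.6], 85],
    [[0, 0, 0], [25.7, -28.2, 1.6], 85]
  ]
}}

```text
time: 3.95
tool_pos: [0.4498, -0.0987, 0.2803]
tcp_rot: [3.091, 0.56, 0.002]
wrist_force: [1.0, 0.0, 0.2]
width: 0.995
grip_force: 0.0
```

Call:
{"fn": "step_arm", "kwargs": {
  "targets": [
    [[0, 0, 0], [12, -34, 6.7], 85],
    [[0, 0, 0], [12, -34, 6.7], 85],
    [[0, 0, 0], [12, -34, 6.7], 85],
    [[0, 0, 0], [12, -34, 6.7], 85],
    [[0, 0, 0], [12, -34, 6.7], 85]
  ]
}}

```text
time: 4.37
tool_pos: [0.4457, 0.0814, 0.2465]
tcp_rot: [3.091, 0.561, 0.002]
wrist_force: [0.9, -0.0, -0.3]
width: 0.995
grip_force: 0.0
```

Call:
{"fn": "step_arm", "kwargs": {
  "targets": [
    [[0, 0, 0], [12, -34, 6.7], 85],
    [[0, 0, 0], [12, -34, 6.7], 85],
    [[0, 0, 0], [12, -34, 6.7], 85],
    [[0, 0, 0], [12, -34, 6.7], 85],
    [[0, 0, 0], [12, -34, 6.7], 85]
  ]
}}

```text
time: 4.78
tool_pos: [0.4421, 0.2618, 0.2129]
tcp_rot: [-3.091, -0.561, -0.001]
wrist_force: [1.2, -0.9, -0.2]
width: 0.998
grip_force: 0.0
```

Call:
{"fn": "step_arm", "kwargs": {
  "targets": [
    [[0, 0, 0], [12, -34, 6.7], 85],
    [[0, 0, 0], [12, -34, 6.7], 85],
    [[0, 0, 0], [0, 0, 0], 85]
  ]
}}

```text
time: 5.03
tool_pos: [0.4404, 0.3372, 0.1987]
tcp_rot: [-3.088, -0.566, -0.0]
wrist_force: [0.7, -0.5, 0.1]
width: 0.996
grip_force: 0.0
```

Run:
```python
from plan import *
plan([(.4414,.333,.1,.359,85)],step=30)
```

```text
now [0.4404 0.3372 0.1987] yaw 0.3626 tool z [-2.0e-04  2.5e-03 -1.0e+00] t 5.03 w 85.1 g 0.0 F [ 0.7 -0.5  0.1] nose 0.0726
[[[0,0,0.0009],[-0.1,1.1,24.7],85],[[0,0,0.0009],[-0.1,1.1,24.7],85],[[0,0,0.0009],[-0.1,1.1,24.7],85],[[0,0,0.0009],[-0.1,1.1,24.7],85]]
```

Call:
{"fn": "step_arm", "kwargs": {
  "targets": [
    [[0, 0, 0], [0, 0, 25], 85],
    [[0, 0, 0], [0, 0, 25], 85],
    [[0, 0, 0], [0, 0, 20], 85],
    [[0, 0, 0], [0, 0, 0], 85]
  ]
}}

```text
time: 5.37
tool_pos: [0.4382, 0.3298, 0.1252]
tcp_rot: [3.087, 0.56, -0.012]
wrist_force: [-1.4, 0.4, -1.0]
width: 0.993
grip_force: 0.0
```

Run:
```python
from plan import *
plan([(.4414,.333,.1,.359,85)],step=30)
```

```text
now [0.4382 0.3298 0.1252] yaw 0.359 tool z [-0.0069 -0.005  -1.    ] t 5.37 w 84.8 g 0.0 F [-1.4  0.4 -1. ] nose 0.0726
[[[0,0,0.0],[4.1,-1.9,25.2],85]]
```

Call:
{"fn": "step_arm", "kwargs": {
  "targets": [
    [[0, 0, 0], [1, -1, 14], 85],
    [[0, 0, 0], [0, 0, 12], 85],
    [[0, 0, 0], [0, 0, 0], 85],
    [[0, 0, 0], [0, 0, 0], 85]
  ]
}}

```text
time: 5.7
tool_pos: [0.4414, 0.3328, 0.1035]
tcp_rot: [3.091, 0.56, -0.002]
wrist_force: [0.0, 0.1, 0.0]
width: 0.997
grip_force: 0.0
```

Call:
{"fn": "step_arm", "kwargs": {
  "targets": [
    [[0, 0, 0], [0, 0, 0], 55],
    [[0, 0, 0], [0, 0, 0], 55],
    [[0, 0, 0], [0, 0, 0], 55],
    [[0, 0, 0], [0, 0, 0], 55],
    [[0, 0, 0], [0, 0, 0], 55]
  ],
  "grip_force": 35
}}

```text
time: 6.12
tool_pos: [0.4425, 0.3339, 0.1051]
tcp_rot: [-3.09, -0.56, -0.004]
wrist_force: [-1.3, 0.3, 4.9]
width: 0.749
grip_force: 40.1
```

Run:
```python
from plan import *
plan([(.4414,.333,.1,.359,55)],step=30)
im=np.hstack([read_camera(c)[a:a+180,b:b+240] for c,a,b in[("scene",60,310),("top",140,60)]])
cv2.imwrite("pics/a.png",cv2.resize(im,None,fx=1.6,fy=1.6,interpolation=cv2.INTER_CUBIC)[:,:,::-1])
```

```text
now [0.4425 0.3339 0.1051] yaw 0.3588 tool z [ 0.0021  0.0015 -1.    ] t 6.12 w 64.0 g 40.1 F [-1.3  0.3  4.9] nose 0.0726
[[[0,0,-0.0002],[-1.3,0.5,5.1],55]]
```

View pics/a.png

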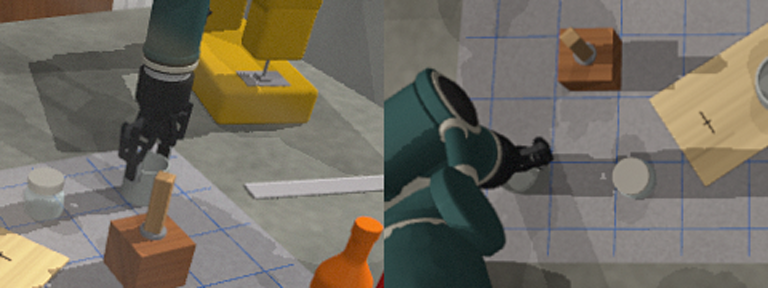

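Call:
{"fn": "step_arm", "kwargs": {
  "targets": [
    [[0, 0, 0], [0, 0, -15], 55],
    [[0, 0, 0], [0, 0, -30], 55],
    [[0, 0, 0], [0, 0, -40], 55],
    [[0, 0, 0], [0, 0, -40], 55],
    [[0, 0, 0], [0, 0, 0], 55]
  ]
}}

```text
time: 6.63
tool_pos: [0.4454, 0.3359, 0.2375]
tcp_rot: [-3.085, -0.56, -0.021]
wrist_force: [3.6, 2.5, -2.0]
width: 0.75
grip_force: 40.7
```

Run:
```python
from plan import *
plan([(.572,-.056,.23,.359,55)],step=36)
for c in["top","scene"]: read_camera(c)
M={}
f=lambda p:[cyl(*p,.006,.056,.088)]
for c in["top","scene"]:
    m=mask(c,"cup_large",proj(c,[[.572,-.056,.03]])[0])
    if m is not None: M[c]=m;print(c,fit({c:m},f,[.572,-.056],[.01,.01]))
print(fit(M,f,[.572,-.056],[.01,.01]))
```

```text
now [0.4454 0.3359 0.2375] yaw 0.3589 tool z [ 0.0122  0.0083 -0.9999] t 6.63 w 64.1 g 40.7 F [ 3.6  2.5 -2. ] nose 0.0726
[[[0,0,-0.0],[-1.6,34.3,0.6],55],[[0,0,-0.0],[-1.6,34.3,0.6],55],[[0,0,-0.0],[-1.6,34.3,0.6],55],[[0,0,-0.0],[-1.6,34.3,0.6],55],[[0,0,-0.0],[-1.6,34.3,0.6],55]]
[[[0,0,-0.0],[-1.6,34.3,0.6],55],[[0,0,-0.0],[-1.6,34.3,0.6],55],[[0,0,-0.0],[-1.6,34.3,0.6],55],[[0,0,-0.0],[-1.6,34.3,0.6],55],[[0,0,-0.0],[-1.6,34.3,0.6],55]]
[[[0,0,-0.0],[-1.6,34.3,0.6],55],[[0,0,-0.0],[-1.6,34.3,0.6],55]]
top (array([ 0.5727331, -0.0575227]), np.float64(0.9183259010314941))
scene (array([ 0.57278781, -0.05498834]), np.float64(0.9695971012115479))
(array([ 0.57281547, -0.05570356]), np.float64(0.9384430646896362))
```

Call:
{"fn": "step_arm", "kwargs": {
  "targets": [
    [[0, 0, 0], [-1, 20, 0], 55],
    [[0, 0, 0], [-1.2, 36, 0], 55],
    [[0, 0, 0], [-1.2, 36, 0], 55],
    [[0, 0, 0], [-1.2, 36, 0], 55],
    [[0, 0, 0], [-1.2, 36, 0], 55]
  ]
}}

```text
time: 7.25
tool_pos: [0.492, 0.1758, 0.2251]
tcp_rot: [3.09, 0.562, -0.009]
wrist_force: [0.6, -0.2, -4.3]
width: 0.748
grip_force: 40.7
```

Call:
{"fn": "step_arm", "kwargs": {
  "targets": [
    [[0, 0, 0], [-1.2, 36, 0], 55],
    [[0, 0, 0], [-1.2, 36, 0], 55],
    [[0, 0, 0], [-1.2, 36, 0], 55],
    [[0, 0, 0], [-1.2, 36, 0], 55],
    [[0, 0, 0], [-1.2, 36, 0], 55]
  ]
}}

```text
time: 7.67
tool_pos: [0.5496, 0.0053, 0.2251]
tcp_rot: [-3.09, -0.56, 0.009]
wrist_force: [1.1, -0.0, -3.1]
width: 0.746
grip_force: 40.7
```

Call:
{"fn": "step_arm", "kwargs": {
  "targets": [
    [[0, 0, 0], [-1.2, 36, 0], 55],
    [[0, 0, 0], [-1, 20, 0], 55],
    [[0, 0, 0], [-1, 10, 0], 55],
    [[0, 0, 0], [0, 0, 0], 55],
    [[0, 0, 0], [0, 0, 0], 55]
  ]
}}

```text
time: 8.08
tool_pos: [0.5701, -0.0555, 0.2262]
tcp_rot: [-3.089, -0.558, 0.006]
wrist_force: [-0.9, 0.9, -3.0]
width: 0.749
grip_force: 40.8
```

Run:
```python
from plan import *
plan([(.5728,-.056,.165,.359,55)],step=30)
ims=[read_camera(c) for c in("top","scene")]
cv2.imwrite("pics/b.png",cv2.resize(np.hstack([ims[0][110:270,220:400],ims[1][120:280,180:360]]),None,fx=2.2,fy=2.2,interpolation=cv2.INTER_CUBIC)[:,:,::-1])
for c in["top","scene"]:
    for q in("cup_medium","cup_large"):
        for r in cut_out(c,q)[:3]:
            print(c,q,round(r["score"],2),r["extent"])
    z=read_state()["tool_pos"][2]-.104
    for X in(cyl(.5728,-.056,z,z+.06,.066),cyl(.5728,-.056,.006,.056,.088)):
        P=proj(c,X);print("model",np.round(np.r_[P.min(0),P.max(0)],1))
```

```text
now [ 0.5701 -0.0555  0.2262] yaw 0.3576 tool z [-0.0044  0.0014 -1.    ] t 8.08 w 64.0 g 40.8 F [-0.9  0.9 -3. ] nose 0.0726
[[[0,0,-0.0005],[0.8,0.5,20.4],55],[[0,0,-0.0005],[0.8,0.5,20.4],55],[[0,0,-0.0005],[0.8,0.5,20.4],55]]
top cup_medium 0.67 [307.8, 177.5, 329.0, 187.4]
top cup_large 0.65 [352.2, 245.1, 371.7, 262.2]
model [295.9 159.3 328.3 196.9]
model [291.2 171.2 328.9 211.9]
scene cup_medium 0.85 [247.9, 164.2, 281.6, 212.4]
scene cup_medium 0.48 [226.1, 194.2, 351.1, 284.3]
scene cup_medium 0.35 [323.5, 164.7, 351.1, 194.6]
scene cup_large 0.94 [241.6, 217.0, 290.6, 261.9]
model [244.8 161.9 281.6 209.4]
model [241.9 212.7 286.5 260.4]
```

View pics/b.png

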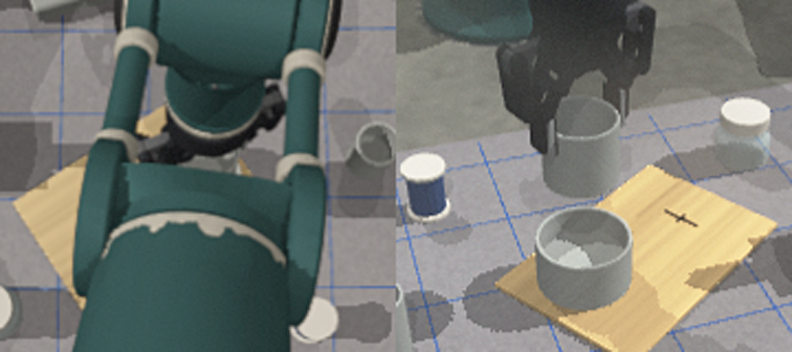

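The scene view shows the medium cup upright, centred at about (265,188) over the large cup (266,239), with the same model offset for both, so they're aligned. Lowering it.

Call:
{"fn": "step_arm", "kwargs": {
  "targets": [
    [[0, 0, 0], [1.5, 0.5, 20], 55],
    [[0, 0, 0], [0, 0, 25], 55],
    [[0, 0, 0], [0, 0, 20], 55],
    [[0, 0, 0], [0, 0, 10], 55],
    [[0, 0, 0], [0, 0, 5], 55]
  ]
}}

```text
time: 8.8
tool_pos: [0.5717, -0.055, 0.1465]
tcp_rot: [-3.09, -0.562, 0.005]
wrist_force: [-0.3, 0.6, -3.2]
width: 0.751
grip_force: 40.8
```

Call:
{"fn": "step_arm", "kwargs": {
  "targets": [
    [[0, 0, 0], [0, 0, 4], 55],
    [[0, 0, 0], [0, 0, 3], 55],
    [[0, 0, 0], [0, 0, 3], 55],
    [[0, 0, 0], [0, 0, 0], 55]
  ]
}}

```text
time: 9.13
tool_pos: [0.5736, -0.0558, 0.139]
tcp_rot: [3.091, 0.561, 0.002]
wrist_force: [0.5, 0.2, -3.1]
width: 0.749
grip_force: 40.8
```

Run:
```python
from plan import *
plan([(.5728,-.056,.133,.359,55)],step=30)
ims=[read_camera(c) for c in("top","scene")]
cv2.imwrite("pics/c.png",cv2.resize(ims[1][160:280,200:340],None,fx=4,fy=4,interpolation=cv2.INTER_CUBIC)[:,:,::-1])
```

```text
now [ 0.5736 -0.0558  0.139 ] yaw 0.3588 tool z [ 1.1e-03 -1.0e-04 -1.0e+00] t 9.13 w 63.9 g 40.8 F [ 0.5  0.2 -3.1] nose 0.0726
[[[0,0,-0.0002],[-0.8,-0.1,6.0],55]]
```

View pics/c.png

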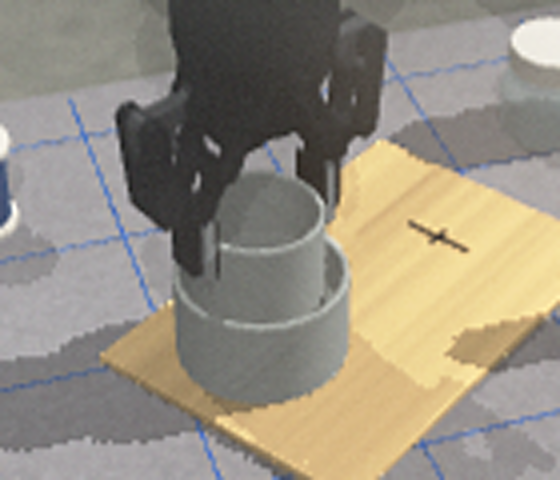

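The medium cup is inside the large one, about centred. I'll lower it to contact.

Call:
{"fn": "step_arm", "kwargs": {
  "targets": [
    [[0, 0, 0], [0, 0, 3], 55],
    [[0, 0, 0], [0, 0, 2], 55],
    [[0, 0, 0], [0, 0, 0], 55]
  ]
}}

```text
time: 9.48
tool_pos: [0.5729, -0.0559, 0.1332]
tcp_rot: [-3.091, -0.56, 0.0]
wrist_force: [1.7, 0.1, -2.7]
width: 0.749
grip_force: 40.9
```

Call:
{"fn": "step_arm", "kwargs": {
  "targets": [
    [[0, 0, 0], [0, 0, 1.5], 55],
    [[0, 0, 0], [0, 0, 0], 55]
  ]
}}

```text
time: 9.65
tool_pos: [0.573, -0.0559, 0.1332]
tcp_rot: [-3.091, -0.561, 0.001]
wrist_force: [-4.3, -0.1, 5.2]
width: 0.745
grip_force: 41.7
```

Call:
{"fn": "step_arm", "kwargs": {
  "targets": [
    [[0, 0, 0], [0, 0, -1], 70],
    [[0, 0, 0], [0, 0, 0], 85],
    [[0, 0, 0], [0, 0, 0], 85],
    [[0, 0, 0], [0, 0, 0], 85]
  ]
}}

```text
time: 9.98
tool_pos: [0.5734, -0.0558, 0.1333]
tcp_rot: [3.091, 0.561, 0.001]
wrist_force: [-0.2, -0.0, -0.3]
width: 0.998
grip_force: 0.0
```

Call:
{"fn": "step_arm", "kwargs": {
  "targets": [
    [[0, 0, 0], [0, 0, -15], 85],
    [[0, 0, 0], [0, 0, -25], 85],
    [[0, 0, 0], [0, 0, -30], 85],
    [[0, 0, 0], [0, 0, -25], 85]
  ]
}}

```text
time: 10.32
tool_pos: [0.5731, -0.0558, 0.2292]
tcp_rot: [3.091, 0.561, 0.0]
wrist_force: [0.1, -1.1, 0.7]
width: 0.993
grip_force: 0.0
```

Run:
```python
from plan import *
plan([(.604,-.2443,.2,.359,85),(.604,-.2443,.11,.359,85)],step=36)
```

```text
now [ 0.5731 -0.0558  0.2292] yaw 0.3588 tool z [ 0.  0. -1.] t 10.32 w 84.8 g 0.0 F [ 0.1 -1.1  0.7] nose 0.0726
[[[0,0,-0.0],[-6.2,31.2,4.9],85],[[0,0,-0.0],[-6.2,31.2,4.9],85],[[0,0,-0.0],[-6.2,31.2,4.9],85],[[0,0,-0.0],[-6.2,31.2,4.9],85],[[0,0,-0.0],[-6.2,31.2,4.9],85]]
[[[0,0,-0.0],[-6.2,31.2,4.9],85],[[0,0,-0.0],[0.0,0.0,30.0],85],[[0,0,-0.0],[0.0,0.0,30.0],85],[[0,0,-0.0],[0.0,0.0,30.0],85]]
```

Call:
{"fn": "step_arm", "kwargs": {
  "targets": [
    [[0, 0, 0], [-6.2, 31.2, 4.9], 85],
    [[0, 0, 0], [-6.2, 31.2, 4.9], 85],
    [[0, 0, 0], [-6.2, 31.2, 4.9], 85],
    [[0, 0, 0], [-6.2, 31.2, 4.9], 85],
    [[0, 0, 0], [-6.2, 31.2, 4.9], 85]
  ]
}}

```text
time: 10.73
tool_pos: [0.5991, -0.2141, 0.2034]
tcp_rot: [3.091, 0.561, 0.001]
wrist_force: [0.9, 0.7, -0.0]
width: 0.993
grip_force: 0.0
```

Call:
{"fn": "step_arm", "kwargs": {
  "targets": [
    [[0, 0, 0], [-6.2, 31.2, 4.9], 85],
    [[0, 0, 0], [0, 0, 30], 85],
    [[0, 0, 0], [0, 0, 30], 85],
    [[0, 0, 0], [0, 0, 15], 85],
    [[0, 0, 0], [0, 0, 10], 85]
  ]
}}

```text
time: 11.15
tool_pos: [0.6023, -0.2438, 0.1102]
tcp_rot: [-3.089, -0.559, 0.006]
wrist_force: [-0.1, 0.9, 0.4]
width: 0.994
grip_force: 0.0
```

Call:
{"fn": "step_arm", "kwargs": {
  "targets": [
    [[0, 0, 0], [0, 0, 2], 85],
    [[0, 0, 0], [0, 0, 0], 85],
    [[0, 0, 0], [0, 0, 0], 85]
  ]
}}

```text
time: 11.4
tool_pos: [0.605, -0.2444, 0.113]
tcp_rot: [3.09, 0.561, 0.003]
wrist_force: [-0.0, -0.9, 0.3]
width: 0.996
grip_force: 0.0
```

Run:
```python
from plan import *
plan([(.604,-.2443,.113,.359,85)],step=36)
ims=[read_camera(c) for c in("top","scene")]
f=lambda p:[cyl(*p,0,.066,.048)]
for r in cut_out("scene","cup_small")[:2]: print(r["score"],r["extent"])
P=proj("scene",f([.604,-.2443])[0]);print(P.min(0),P.max(0))
cv2.imwrite("pics/d.png",cv2.resize(ims[1][160:310,120:330],None,fx=3,fy=3,interpolation=cv2.INTER_CUBIC)[:,:,::-1])
```

```text
now [ 0.605  -0.2444  0.113 ] yaw 0.3592 tool z [ 2.1e-03 -9.0e-04 -1.0e+00] t 11.4 w 85.0 g 0.0 F [-0.  -0.9  0.3] nose 0.0726
[[[0,0,0.0002],[-0.9,-0.4,-0.0],85]]
0.71 [153.2, 247.4, 188.0, 289.5]
[155.56941016 244.8071513 ] [187.18171574 288.63776936]
```

View pics/d.png

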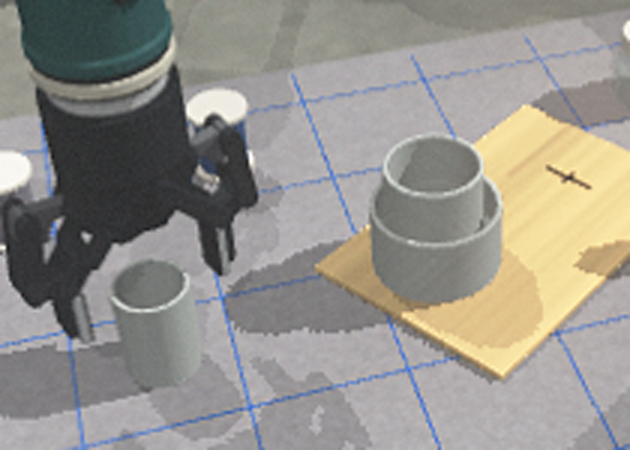

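The medium cup is seated in the large one and the small cup stands between the open fingers. Closing and lifting.

Call:
{"fn": "step_arm", "kwargs": {
  "targets": [
    [[0, 0, 0], [0, 0, 0], 60],
    [[0, 0, 0], [0, 0, 0], 40],
    [[0, 0, 0], [0, 0, 0], 40],
    [[0, 0, 0], [0, 0, 0], 40],
    [[0, 0, 0], [0, 0, 0], 40]
  ],
  "grip_force": 30
}}

```text
time: 11.97
tool_pos: [0.6043, -0.2442, 0.1124]
tcp_rot: [3.091, 0.561, 0.001]
wrist_force: [-2.0, 0.8, 4.7]
width: 0.558
grip_force: 31.0
```

Call:
{"fn": "step_arm", "kwargs": {
  "targets": [
    [[0, 0, 0], [0, 0, 0], 40],
    [[0, 0, 0], [0, 0, -15], 40],
    [[0, 0, 0], [0, 0, -30], 40],
    [[0, 0, 0], [0, 0, -40], 40],
    [[0, 0, 0], [0, 0, -40], 40]
  ]
}}

```text
time: 12.38
tool_pos: [0.6025, -0.2436, 0.2351]
tcp_rot: [-3.088, -0.56, 0.007]
wrist_force: [1.1, -0.7, -1.2]
width: 0.556
grip_force: 31.6
```

Call:
{"fn": "step_arm", "kwargs": {
  "targets": [
    [[0, 0, 0], [0, 0, -15], 40],
    [[0, 0, 0], [0, 0, 0], 40],
    [[0, 0, 0], [0, 0, 0], 40]
  ]
}}

```text
time: 12.63
tool_pos: [0.6042, -0.2443, 0.252]
tcp_rot: [3.09, 0.56, 0.002]
wrist_force: [-0.1, 0.4, -1.7]
width: 0.558
grip_force: 31.6
```

Run:
```python
from plan import *
for c in["top","scene"]: read_camera(c)
f=lambda p:[cyl(*p,.028,.088,.066),cyl(*p,.006,.056,.088)]
M={}
for c in["top","scene"]:
    a=[mask(c,q,proj(c,[[.573,-.056,z]])[0]) for q,z in(("cup_medium",.06),("cup_large",.03))]
    a=[x for x in a if x is not None]
    if len(a)==2: M[c]=np.maximum(*a)
    print(c,len(a),a and [round(float(x.sum())) for x in a])
for c in M: print(c,fit({c:M[c]},f,[.573,-.056],[.005,.005]))
for r in cut_out("scene","cup_medium")[:2]: print(r["score"],r["extent"])
P=proj("scene",f([.573,-.056])[0]);print(P.min(0),P.max(0))
plan([(.573,-.056,.25,.359,40)],step=36)
```

```text
top 2 [741, 531]
scene 2 [1064, 975]
top (array([ 0.57369013, -0.05698781]), np.float64(0.9426957964897156))
scene (array([ 0.57404658, -0.0554802 ]), np.float64(0.9502279758453369))
0.91 [250.2, 204.0, 279.5, 241.0]
0.37 [224.1, 195.4, 352.0, 286.6]
[246.88573054 203.57602877] [281.14433768 248.47294007]
now [ 0.6032 -0.2438  0.2494] yaw 0.3588 tool z [-0.0032  0.0014 -1.    ] t 12.98 w 47.7 g 31.6 F [ 0.2  0.5 -1.2] nose 0.0726
[[[0,0,-0.0],[6.3,-31.1,-0.1],40],[[0,0,-0.0],[6.3,-31.1,-0.1],40],[[0,0,-0.0],[6.3,-31.1,-0.1],40],[[0,0,-0.0],[6.3,-31.1,-0.1],40],[[0,0,-0.0],[6.3,-31.1,-0.1],40]]
[[[0,0,-0.0],[6.3,-31.1,-0.1],40]]
```

Call:
{"fn": "step_arm", "kwargs": {
  "targets": [
    [[0, 0, 0], [6, -31, 0], 40],
    [[0, 0, 0], [6.3, -31.2, 0], 40],
    [[0, 0, 0], [6.3, -31.2, 0], 40],
    [[0, 0, 0], [6.3, -31.2, 0], 40],
    [[0, 0, 0], [6.3, -31.2, 0], 40]
  ]
}}

```text
time: 13.4
tool_pos: [0.5778, -0.0861, 0.2508]
tcp_rot: [-3.091, -0.56, 0.002]
wrist_force: [0.6, 0.9, -1.5]
width: 0.562
grip_force: 31.7
```

Call:
{"fn": "step_arm", "kwargs": {
  "targets": [
    [[0, 0, 0], [6.3, -31.2, 0], 40],
    [[0, 0, 0], [0, 0, 15], 40],
    [[0, 0, 0], [0, 0, 15], 40],
    [[0, 0, 0], [0, 0, 8], 40],
    [[0, 0, 0], [0, 0, 0], 40]
  ]
}}

```text
time: 13.82
tool_pos: [0.5717, -0.0555, 0.2106]
tcp_rot: [-3.089, -0.561, 0.008]
wrist_force: [-1.0, -0.0, -3.1]
width: 0.558
grip_force: 31.8
```

Run:
```python
from plan import *
plan([(.573,-.0558,.17,.359,40)],step=10)
im=read_camera("scene")
z=read_state()["tool_pos"][2]-.1125
for q,X in(("cup_small",cyl(.573,-.0558,z,z+.066,.048)),("cup_medium",cyl(.573,-.0558,.028,.088,.066))):
    for r in cut_out("scene",q)[:2]: print(q,r["score"],r["extent"])
    P=proj("scene",X);print(np.round(P.min(0),1),np.round(P.max(0),1))
cv2.imwrite("pics/e.png",cv2.resize(im[150:280,200:350],None,fx=4,fy=4,interpolation=cv2.INTER_CUBIC)[:,:,::-1])
```

```text
now [ 0.5717 -0.0555  0.2106] yaw 0.3592 tool z [-5.4e-03  7.0e-04 -1.0e+00] t 13.82 w 47.7 g 31.8 F [-1.  -0.  -3.1] nose 0.0726
[[[0,0,0.0],[0.2,0.2,8.1],40],[[0,0,0.0],[0.2,0.2,8.1],40],[[0,0,0.0],[0.2,0.2,8.1],40],[[0,0,0.0],[0.2,0.2,8.1],40],[[0,0,0.0],[0.2,0.2,8.1],40]]
cup_small 0.76 [251.9, 174.9, 278.6, 218.4]
[250.3 173.3] [276.7 217.1]
cup_medium 0.84 [250.4, 209.3, 281.5, 242.5]
[247.  203.6] [281.2 248.5]
```

View pics/e.png

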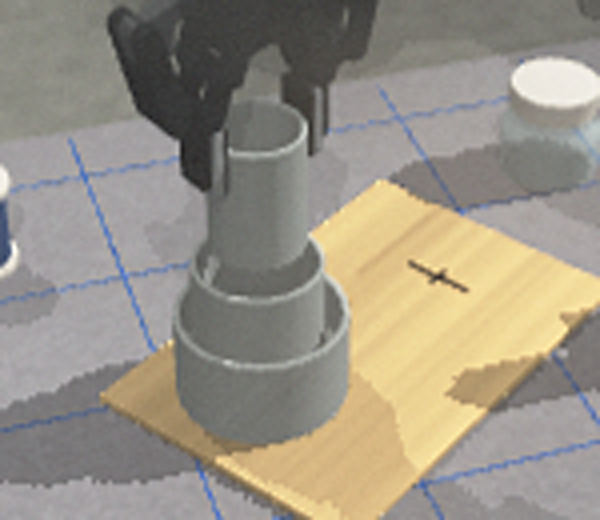

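The small cup is centred over the medium's mouth (both near column 257 in the crop). Lowering to contact.

Call:
{"fn": "step_arm", "kwargs": {
  "targets": [
    [[0, 0, 0], [0, 0, 10], 40],
    [[0, 0, 0], [0, 0, 10], 40],
    [[0, 0, 0], [0, 0, 10], 40],
    [[0, 0, 0], [0, 0, 8], 40],
    [[0, 0, 0], [0, 0, 0], 40]
  ]
}}

```text
time: 14.38
tool_pos: [0.5716, -0.0558, 0.1725]
tcp_rot: [-3.09, -0.56, 0.008]
wrist_force: [-0.2, -0.1, -1.5]
width: 0.56
grip_force: 31.8
```

Call:
{"fn": "step_arm", "kwargs": {
  "targets": [
    [[0, 0, 0], [0, 0, 3], 40],
    [[0, 0, 0], [0, 0, 3], 40],
    [[0, 0, 0], [0, 0, 1], 40],
    [[0, 0, 0], [0, 0, 0], 40]
  ]
}}

```text
time: 14.72
tool_pos: [0.5735, -0.0558, 0.1685]
tcp_rot: [-3.091, -0.561, -0.0]
wrist_force: [-0.0, 0.0, -1.6]
width: 0.558
grip_force: 31.8
```

Call:
{"fn": "step_arm", "kwargs": {
  "targets": [
    [[0, 0, 0], [0, 0, 1.5], 40],
    [[0, 0, 0], [0, 0, 0], 40]
  ]
}}

```text
time: 14.88
tool_pos: [0.5736, -0.0559, 0.1673]
tcp_rot: [3.091, 0.561, 0.001]
wrist_force: [0.4, -0.5, -2.2]
width: 0.556
grip_force: 31.8
```

Call:
{"fn": "step_arm", "kwargs": {
  "targets": [
    [[0, 0, 0], [0, 0, 2], 40],
    [[0, 0, 0], [0, 0, 1], 40],
    [[0, 0, 0], [0, 0, 0], 40]
  ]
}}

```text
time: 15.13
tool_pos: [0.5733, -0.0559, 0.1638]
tcp_rot: [-3.091, -0.561, 0.001]
wrist_force: [-0.1, 0.6, -1.3]
width: 0.559
grip_force: 31.8
```

Call:
{"fn": "step_arm", "kwargs": {
  "targets": [
    [[0, 0, 0], [0, 0, 1], 40],
    [[0, 0, 0], [0, 0, 0], 40]
  ]
}}

```text
time: 15.3
tool_pos: [0.5733, -0.0559, 0.1629]
tcp_rot: [-3.091, -0.561, 0.0]
wrist_force: [-0.2, -0.1, -1.5]
width: 0.556
grip_force: 31.8
```

Call:
{"fn": "step_arm", "kwargs": {
  "targets": [
    [[0, 0, 0], [0, 0, 1.2], 40],
    [[0, 0, 0], [0, 0, 0], 40]
  ]
}}

```text
time: 15.47
tool_pos: [0.5737, -0.0559, 0.1624]
tcp_rot: [3.091, 0.561, 0.001]
wrist_force: [-1.2, 1.3, 1.8]
width: 0.562
grip_force: 32.1
```

Contact. Releasing, rising, then heading for the stand with a turn towards the handle's yaw (0.82).

Call:
{"fn": "step_arm", "kwargs": {
  "targets": [
    [[0, 0, 0], [0, 0, -0.6], 55],
    [[0, 0, 0], [0, 0, 0], 70],
    [[0, 0, 0], [0, 0, 0], 80],
    [[0, 0, 0], [0, 0, 0], 80]
  ]
}}

```text
time: 15.8
tool_pos: [0.5735, -0.0559, 0.1626]
tcp_rot: [3.091, 0.561, 0.0]
wrist_force: [0.3, 0.4, 0.1]
width: 0.939
grip_force: 0.0
```

Call:
{"fn": "step_arm", "kwargs": {
  "targets": [
    [[0, 0, 0], [0, 0, -15], 80],
    [[0, 0, 0], [0, 0, -30], 80],
    [[0, 0, 0], [0, 0, -40], 80],
    [[0, 0, 0], [0, 0, -10], 80],
    [[0, 0, 0], [0, 0, 0], 80]
  ]
}}

```text
time: 16.22
tool_pos: [0.5762, -0.0563, 0.2628]
tcp_rot: [3.088, 0.56, 0.014]
wrist_force: [0.9, -0.3, 0.5]
width: 0.935
grip_force: 0.0
```

Run:
```python
from plan import *
plan([(.6105,.2355,.26,.359,60)],step=39)
for c in["top","scene"]: im=read_camera(c); cv2.imwrite(f"pics/{c}2.png",im[:,:,::-1])
# handle only, per camera and joint, scan yaw
M={c:mask(c,"marker",proj(c,[[.611,.235,.11]])[0]) for c in["top","scene"]}
M={c:m for c,m in M.items() if m is not None}; print({c:m.sum() for c,m in M.items()})
f=lambda p:[box(p[0],p[1],p[2],.076,.156,.022,.022),cyl(p[0],p[1],.07,.076,.034)]
for y in np.arange(0,1.57,.2):
    o=[]
    for c in M:
        p,v=fit({c:M[c]},lambda p:f([p[0],p[1],y]),[.6105,.2355],[.005,.005]); o+=[c,np.round(p,4),round(v,3)]
    print(round(y,2),o)
im=np.hstack([cv2.resize(cv2.imread("pics/scene2.png")[150:250,370:440],None,fx=5.6,fy=5.6,interpolation=cv2.INTER_CUBIC),cv2.resize(cv2.imread("pics/top2.png")[145:205,160:220],(400,560),interpolation=cv2.INTER_CUBIC)])
cv2.imwrite("pics/f.png",im)
```

```text
now [ 0.5762 -0.0563  0.2628] yaw 0.3588 tool z [ 0.0095 -0.0014 -1.    ] t 16.22 w 79.9 g 0.0 F [ 0.9 -0.3  0.5] nose 0.0726
[[[0,0,-0.0],[16.8,-32.7,0.3],60],[[0,0,-0.0],[16.8,-32.7,0.3],60],[[0,0,-0.0],[16.8,-32.7,0.3],60],[[0,0,-0.0],[16.8,-32.7,0.3],60],[[0,0,-0.0],[16.8,-32.6,0.3],60]]
[[[0,0,-0.0],[16.8,-32.6,0.3],60],[[0,0,-0.0],[16.8,-32.6,0.3],60],[[0,0,-0.0],[16.8,-32.6,0.3],60]]
{'top': np.float32(281.0), 'scene': np.float32(475.0)}
0.0 ['top', array([0.6117, 0.2368]), np.float64(0.805), 'scene', array([0.6108, 0.2365]), np.float64(0.694)]
0.2 ['top', array([0.6114, 0.2361]), np.float64(0.817), 'scene', array([0.6106, 0.2363]), np.float64(0.691)]
0.4 ['top', array([0.6116, 0.2365]), np.float64(0.836), 'scene', array([0.6105, 0.2355]), np.float64(0.711)]
0.6 ['top', array([0.6114, 0.2365]), np.float64(0.871), 'scene', array([0.6103, 0.2341]), np.float64(0.754)]
0.8 ['top', array([0.6106, 0.2359]), np.float64(0.891), 'scene', array([0.6105, 0.2361]), np.float64(0.823)]
1.0 ['top', array([0.6113, 0.2359]), np.float64(0.869), 'scene', array([0.6102, 0.2359]), np.float64(0.823)]
1.2 ['top', array([0.6119, 0.236 ]), np.float64(0.836), 'scene', array([0.6121, 0.2357]), np.float64(0.752)]
1.4 ['top', array([0.6119, 0.2365]), np.float64(0.813), 'scene', array([0.6111, 0.2352]), np.float64(0.709)]
```

View pics/f.png

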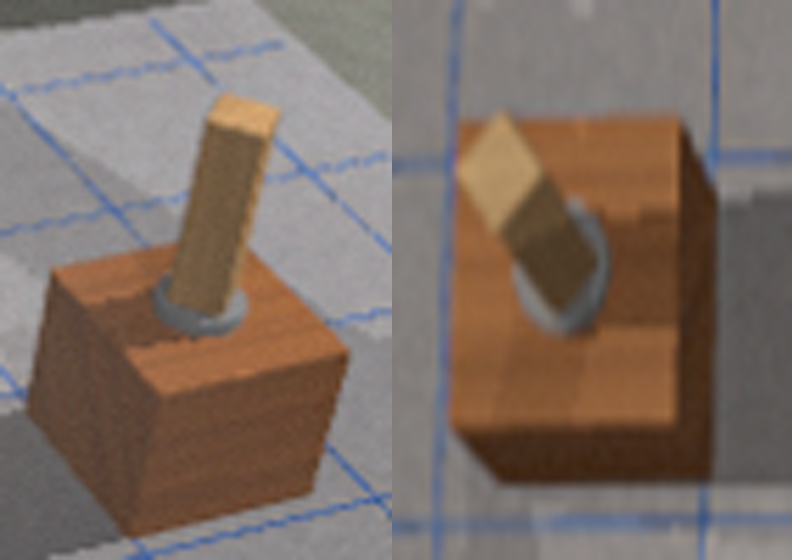

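Run:
```python
from plan import *
plan([(.611,.236,.26,.86,60)],step=39)
```

```text
now [ 0.5724 -0.0557  0.2556] yaw 0.3588 tool z [-3.1e-03  4.0e-04 -1.0e+00] t 16.42 w 80.0 g 0.0 F [-0.3 -0.9 -0.5] nose 0.0726
[[[0,0,-0.0627],[17.3,-32.4,-0.6],60],[[0,0,-0.0627],[19.3,-31.3,-0.6],60],[[0,0,-0.0627],[21.2,-30.0,-0.6],60],[[0,0,-0.0627],[23.1,-28.6,-0.6],60],[[0,0,-0.0627],[24.8,-27.1,-0.6],60]]
[[[0,0,-0.0627],[26.5,-25.5,-0.6],60],[[0,0,-0.0627],[28.0,-23.8,-0.6],60],[[0,0,-0.0627],[29.5,-22.0,-0.6],60]]
```

Call:
{"fn": "step_arm", "kwargs": {
  "targets": [
    [[0, 0, -0.0627], [17.3, -32.4, -0.6], 60],
    [[0, 0, -0.0627], [19.3, -31.3, -0.6], 60],
    [[0, 0, -0.0627], [21.2, -30, -0.6], 60],
    [[0, 0, -0.0627], [23.1, -28.6, -0.6], 60],
    [[0, 0, -0.0627], [24.8, -27.1, -0.6], 60]
  ]
}}

```text
time: 16.83
tool_pos: [0.5964, 0.1276, 0.2579]
tcp_rot: [-2.964, -1.04, 0.006]
wrist_force: [0.1, -0.8, -0.3]
width: 0.704
grip_force: 0.0
```

Call:
{"fn": "step_arm", "kwargs": {
  "targets": [
    [[0, 0, -0.0627], [26.5, -25.5, -0.6], 60],
    [[0, 0, -0.0627], [28, -23.8, -0.6], 60],
    [[0, 0, -0.0627], [29.5, -22, -0.6], 60],
    [[0, 0, 0], [0, 0, 0], 60],
    [[0, 0, 0], [0, 0, 0], 60]
  ]
}}

```text
time: 17.25
tool_pos: [0.611, 0.2374, 0.2596]
tcp_rot: [-2.853, -1.315, 0.006]
wrist_force: [-1.1, -0.9, -0.3]
width: 0.701
grip_force: 0.0
```

Run:
```python
from plan import *
plan([(.611,.236,.186,.86,60)],step=25)
```

```text
now [0.611  0.2374 0.2596] yaw 0.8635 tool z [-0.0038 -0.0014 -1.    ] t 17.25 w 59.9 g 0.0 F [-1.1 -0.9 -0.3] nose 0.0726
[[[0,0,0.0012],[-0.3,0.3,24.5],60],[[0,0,0.0012],[-0.3,0.3,24.5],60],[[0,0,0.0012],[-0.3,0.3,24.5],60]]
```

Call:
{"fn": "step_arm", "kwargs": {
  "targets": [
    [[0, 0, 0], [0, 0, 25], 60],
    [[0, 0, 0], [0, 0, 25], 60],
    [[0, 0, 0], [0, 0, 18], 60],
    [[0, 0, 0], [0, 0, 8], 60],
    [[0, 0, 0], [0, 0, 0], 60]
  ]
}}

```text
time: 17.67
tool_pos: [0.6097, 0.2336, 0.1821]
tcp_rot: [-2.856, -1.308, 0.012]
wrist_force: [-0.6, 0.4, 1.2]
width: 0.706
grip_force: 0.0
```

Call:
{"fn": "step_arm", "kwargs": {
  "targets": [
    [[0, 0, 0], [0, 0, 0], 40],
    [[0, 0, 0], [0, 0, 0], 30],
    [[0, 0, 0], [0, 0, 0], 24],
    [[0, 0, 0], [0, 0, 0], 18],
    [[0, 0, 0], [0, 0, 0], 15]
  ],
  "grip_force": 60
}}

```text
time: 18.08
tool_pos: [0.6129, 0.2359, 0.1881]
tcp_rot: [2.855, 1.31, 0.004]
wrist_force: [-0.9, -0.2, 4.1]
width: 0.253
grip_force: 60.4
```

Call:
{"fn": "step_arm", "kwargs": {
  "targets": [
    [[0, 0, 0], [0, 0, 0], 15],
    [[0, 0, 0], [0, 0, 0], 15],
    [[0, 0, 0], [0, 0, 0], 15]
  ]
}}

```text
time: 18.33
tool_pos: [0.6129, 0.2359, 0.1881]
tcp_rot: [2.855, 1.31, 0.004]
wrist_force: [-0.7, -0.7, 6.1]
width: 0.252
grip_force: 60.7
```

Run:
```python
from plan import *
plan([(.611,.236,.265,.86,60)],step=25)
```

```text
now [0.6129 0.2359 0.1881] yaw 0.8606 tool z [ 2.6e-03  7.0e-04 -1.0e+00] t 18.33 w 21.5 g 60.7 F [-0.7 -0.7  6.1] nose 0.0726
[[[0,0,0.0001],[-0.3,-0.4,-19.2],60],[[0,0,0.0001],[-0.3,-0.4,-19.2],60],[[0,0,0.0001],[-0.3,-0.4,-19.2],60],[[0,0,0.0001],[-0.3,-0.4,-19.2],60]]
```

Call:
{"fn": "step_arm", "kwargs": {
  "targets": [
    [[0, 0, 0], [0, 0, -10], 15],
    [[0, 0, 0], [0, 0, -20], 15],
    [[0, 0, 0], [0, 0, -25], 15],
    [[0, 0, 0], [0, 0, -25], 15],
    [[0, 0, 0], [0, 0, -5], 15]
  ]
}}

```text
time: 18.75
tool_pos: [0.614, 0.2363, 0.2766]
tcp_rot: [2.854, 1.31, 0.012]
wrist_force: [1.5, -0.6, 0.0]
width: 0.249
grip_force: 60.0
```

Call:
{"fn": "step_arm", "kwargs": {
  "targets": [
    [[0, 0, 0], [0, 0, 0], 15],
    [[0, 0, 0], [0, 0, 0], 15]
  ]
}}

```text
time: 18.92
tool_pos: [0.6117, 0.2355, 0.2706]
tcp_rot: [-2.855, -1.31, 0.001]
wrist_force: [0.1, -0.3, -1.3]
width: 0.253
grip_force: 60.0
```

Run:
```python
from plan import *
p,yw,R,s=pose()
plan([(.5,.13,.265,.86,15)],step=39)
X=[p+[0,0,-.168+h] for h in(0,.026,.05,.136)]
print(np.round(proj("scene",X),1),np.round(proj("top",X[:1]),1))
for c in["scene","top"]:
    im=read_camera(c)
    for r in tip_of(c,"blade_tip")[:2]: print(c,r)
    if c=="scene": cv2.imwrite("pics/g.png",cv2.resize(im[70:230,360:460],None,fx=3.7,fy=3.7,interpolation=cv2.INTER_CUBIC)[:,:,::-1])
```

```text
now [0.6117 0.2355 0.2706] yaw 0.8604 tool z [-5.e-04 -2.e-04 -1.e+00] t 18.92 w 21.6 g 60.0 F [ 0.1 -0.3 -1.3] nose 0.0726
[[[0,0,0.0001],[-38.2,-4.0,1.4],15],[[0,0,0.0001],[-38.2,-4.0,1.4],15],[[0,0,0.0001],[-38.2,-4.0,1.4],15],[[0,0,0.0001],[-38.2,-4.0,1.4],15]]
[[407.8 191.8]
 [410.2 181.1]
 [412.5 170.9]
 [421.5 131.4]] [[181.6 169. ]]
scene {'at': [192.0, 404.5], 'score': 0.47}
```

View pics/g.png

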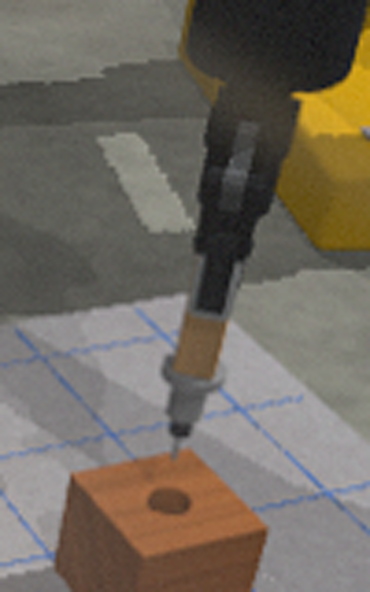

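The lifted marker hangs straight (tip at about (407,194) in the scene view), and its blade looks edge-on, so it lies along the fingers' closing line. I'll check blade width numerically and refine the board and mark.

Run:
```python
from plan import *
im=read_camera("scene"); 
for r in range(180,198,2): print(r,im[r,398:418].max(1).tolist())
f=lambda p:[box(*p,0,.006,.16,.24),cyl(.5733,-.0559,.006,.056,.088),cyl(.5733,-.0559,.028,.088,.066),cyl(.5733,-.0559,.05,.116,.048)]
M={}
for c in["scene","top"]:
    if c=="top": read_camera(c)
    ms=[mask(c,"board")]+[mask(c,q,proj(c,[[.573,-.056,z]])[0]) for q,z in(("cup_large",.03),("cup_medium",.07),("cup_small",.1))]
    print(c,[m is not None for m in ms]); M[c]=np.max([m for m in ms if m is not None],0)
    x,v=fit({c:M[c]},f,[.5555,.0056,.58],[.01,.01,.05]); print(c,x,v,"mark",x[:2]+.065*np.array([-np.sin(x[2]),np.cos(x[2])]))
def cross(im,cam,z=.006):
    c=proj(cam,[[.5205,.061,z]])[0].round().astype(int); n=13
    g=im[c[1]-n:c[1]+n+1,c[0]-n:c[0]+n+1].astype(float).max(2); w=np.clip(cv2.medianBlur(g.astype(np.uint8),9).astype(float)-g-25,0,None)
    ys,xs=np.nonzero(w);W=w[ys,xs];P=np.array([at_z(cam,(c[1]-n+y,c[0]-n+x),z)[:2] for y,x in zip(ys,xs)])
    mu=(P*W[:,None]).sum(0)/W.sum();C=np.cov((P-mu).T,aweights=W);e,v=np.linalg.eigh(C);print(cam,"cross",mu,"yaw",np.arctan(v[1,1]/v[0,1]),np.sqrt(e))
cross(im,"scene");cross(cv2.imread("pics/scene0.png"),"scene");cross(cv2.imread("pics/top0.png"),"top");cross(cv2.imread("pics/top2.png"),"top")
```

```text
180 [140, 140, 140, 143, 142, 143, 116, 72, 81, 87, 87, 91, 91, 91, 97, 101, 137, 162, 164, 164]
182 [139, 141, 142, 147, 142, 138, 105, 82, 86, 92, 91, 92, 93, 93, 95, 114, 155, 171, 167, 166]
184 [145, 143, 142, 143, 148, 149, 137, 93, 64, 82, 86, 91, 95, 105, 120, 148, 164, 164, 161, 162]
186 [142, 142, 145, 144, 139, 142, 121, 81, 48, 50, 54, 47, 61, 120, 141, 147, 152, 161, 162, 166]
188 [140, 137, 139, 139, 139, 143, 137, 117, 82, 59, 63, 73, 119, 141, 139, 139, 138, 143, 140, 145]
190 [134, 142, 142, 140, 139, 143, 139, 137, 111, 106, 134, 145, 140, 137, 141, 138, 138, 136, 135, 137]
192 [141, 142, 139, 139, 142, 144, 151, 126, 100, 128, 157, 155, 158, 154, 152, 142, 141, 138, 138, 137]
194 [140, 140, 142, 142, 142, 154, 155, 128, 111, 143, 153, 148, 151, 153, 147, 145, 140, 136, 139, 138]
196 [139, 140, 137, 142, 150, 145, 147, 148, 145, 148, 143, 146, 144, 146, 146, 147, 153, 153, 146, 137]
scene [True, True, True, True]
scene [0.55452955 0.00816171 0.57408942] 0.9556959867477417 mark [0.51922997 0.06274138]
top [True, True, True, True]
top [0.55553608 0.00560881 0.5840896 ] 0.9612667560577393 mark [0.51969247 0.05983276]
scene cross [0.52021212 0.06273067] yaw 0.46104863817251224 [0.00832181 0.01003732]
scene cross [0.52014599 0.06294602] yaw 0.37410064970039114 [0.00880566 0.01023915]
top cross [0.52003921 0.06082129] yaw 0.5815732954284711 [0.00172296 0.0098498 ]
top cross [0.51724119 0.05025005] yaw -0.35324837696418526 [0.00129915 0.00556409]
```

Run:
```python
from plan import *
plan([(.52,.061,.235,.581+np.pi/2,15)],step=20)
```

```text
now [0.6121 0.2356 0.2713] yaw 0.8604 tool z [ 1.e-04  0.e+00 -1.e+00] t 19.62 w 21.4 g 60.0 F [ 0.2 -0.1 -0.6] nose 0.0726
[[[0,0,-0.1174],[-17.5,4.0,3.3],15],[[0,0,-0.1174],[-17.8,1.9,3.3],15],[[0,0,-0.1174],[-17.9,-0.2,3.3],15],[[0,0,-0.1174],[-17.8,-2.3,3.3],15],[[0,0,-0.1174],[-17.4,-4.3,3.3],15]]
[[[0,0,-0.1174],[-16.8,-6.4,3.3],15],[[0,0,-0.1174],[-15.9,-8.3,3.3],15],[[0,0,-0.1174],[-14.8,-10.1,3.3],15],[[0,0,-0.1174],[-13.6,-11.8,3.3],15],[[0,0,-0.1174],[-12.1,-13.3,3.3],15]]
[[[0,0,-0.1174],[-10.5,-14.6,3.3],15]]
```

Call:
{"fn": "step_arm", "kwargs": {
  "targets": [
    [[0, 0, -0.1174], [-17.5, 4, 0], 15],
    [[0, 0, -0.1174], [-17.8, 1.9, 3], 15],
    [[0, 0, -0.1174], [-17.9, -0.2, 3], 15],
    [[0, 0, -0.1174], [-17.8, -2.3, 3.3], 15],
    [[0, 0, -0.1174], [-17.4, -4.3, 4], 15]
  ]
}}

```text
time: 20.03
tool_pos: [0.5699, 0.1558, 0.2582]
tcp_rot: [2.348, 2.087, 0.001]
wrist_force: [0.0, -0.7, -1.0]
width: 0.25
grip_force: 59.9
```

Call:
{"fn": "step_arm", "kwargs": {
  "targets": [
    [[0, 0, -0.1174], [-16.8, -6.4, 4], 15],
    [[0, 0, -0.1174], [-15.9, -8.3, 4], 15],
    [[0, 0, -0.1174], [-14.8, -10.1, 4], 15],
    [[0, 0, -0.1174], [-13.6, -11.8, 4], 15],
    [[0, 0, -0.1174], [-12.1, -13.3, 4], 15]
  ]
}}

```text
time: 20.45
tool_pos: [0.5278, 0.0763, 0.2381]
tcp_rot: [1.643, 2.677, 0.001]
wrist_force: [-0.6, -0.9, -1.4]
width: 0.248
grip_force: 59.9
```

Call:
{"fn": "step_arm", "kwargs": {
  "targets": [
    [[0, 0, -0.1174], [-10.5, -14.6, 3], 15],
    [[0, 0, 0], [0, 0, 10], 15],
    [[0, 0, 0], [0, 0, 10], 15],
    [[0, 0, 0], [0, 0, 0], 15],
    [[0, 0, 0], [0, 0, 0], 15]
  ]
}}

```text
time: 20.87
tool_pos: [0.5195, 0.0616, 0.214]
tcp_rot: [-1.493, -2.762, 0.001]
wrist_force: [-0.5, 0.5, -0.6]
width: 0.251
grip_force: 59.9
```

Run:
```python
from plan import *
plan([(.52,.061,.19,.581+np.pi/2,15)],step=8)
p=pose()[0]
im=read_camera("scene"); cv2.imwrite("pics/s3.png",im[:,:,::-1])
print("tip pred",proj("scene",[p-[0,0,.168]]),"mark pred",proj("scene",[[.52,.061,.006]]))
for q in("blade_tip","mark"):
    for r in tip_of("scene",q)[:2]: print(q,r)
```

```text
now [0.5195 0.0616 0.214 ] yaw 2.1507 tool z [-1.8e-03  2.0e-04 -1.0e+00] t 20.87 w 21.5 g 59.9 F [-0.5  0.5 -0.6] nose 0.0726
[[[0,0,-0.0003],[-0.2,0.0,6.0],15],[[0,0,-0.0003],[-0.2,0.0,6.0],15],[[0,0,-0.0003],[-0.2,0.0,6.0],15],[[0,0,-0.0003],[-0.2,0.0,6.0],15]]
tip pred [[309.56406882 203.92059422]] mark pred [[308.49322545 218.58760105]]
blade_tip {'at': [207.1, 307.4], 'score': 0.38}
mark {'at': [216.1, 310.6], 'score': 0.9}
```

Call:
{"fn": "step_arm", "kwargs": {
  "targets": [
    [[0, 0, 0], [0, 0, 10], 15],
    [[0, 0, 0], [0, 0, 10], 15],
    [[0, 0, 0], [0, 0, 8], 15],
    [[0, 0, 0], [0, 0, 5], 15],
    [[0, 0, 0], [0, 0, 0], 15]
  ]
}}

```text
time: 21.43
tool_pos: [0.5184, 0.061, 0.1797]
tcp_rot: [-1.49, -2.762, 0.003]
wrist_force: [-0.4, 0.3, -1.7]
width: 0.252
grip_force: 59.9
```

Call:
{"fn": "step_arm", "kwargs": {
  "targets": [
    [[0, 0, 0], [0, 0, 0], 15],
    [[0, 0, 0], [0, 0, 0], 15]
  ]
}}

```text
time: 21.6
tool_pos: [0.52, 0.0611, 0.1821]
tcp_rot: [1.492, 2.764, 0.0]
wrist_force: [-0.1, 0.1, -2.0]
width: 0.251
grip_force: 59.9
```

Run:
```python
from plan import *
plan([(.52,.061,.174,.581+np.pi/2,15)],step=8)
p=pose()[0]
im=read_camera("scene"); cv2.imwrite("pics/s4.png",im[:,:,::-1])
print("tip pred",proj("scene",[p-[0,0,.168]]),"mark pred",proj("scene",[[.52,.061,.006]]))
for q in("blade_tip","mark"):
    for r in tip_of("scene",q)[:2]: print(q,r)
d=.02*np.array([np.cos(.581),np.sin(.581),0]);m0=np.array([.52,.061,.006])
print("stroke ends pred",proj("scene",[m0-d,m0+d]).round(1).tolist())
a=im[190:232,280:336]; cv2.imwrite("pics/i.png",cv2.resize(np.hstack([a,cv2.imread("pics/scene0.png")[190:232,280:336,::-1]]),None,fx=7,fy=7,interpolation=cv2.INTER_CUBIC)[:,:,::-1])
```

```text
now [0.52   0.0611 0.1821] yaw 2.1517 tool z [ 2.e-04  0.e+00 -1.e+00] t 21.6 w 21.5 g 59.9 F [-0.1  0.1 -2. ] nose 0.0726
[[[0,0,-0.0],[-0.0,-0.0,4.0],15],[[0,0,-0.0],[-0.0,-0.0,4.0],15]]
tip pred [[308.69738304 215.72993782]] mark pred [[308.49322545 218.58760105]]
blade_tip {'at': [217.6, 308.3], 'score': 0.58}
mark {'at': [219.1, 308.7], 'score': 0.91}
stroke ends pred [[301.1, 215.0], [316.0, 222.2]]
```

View pics/i.png

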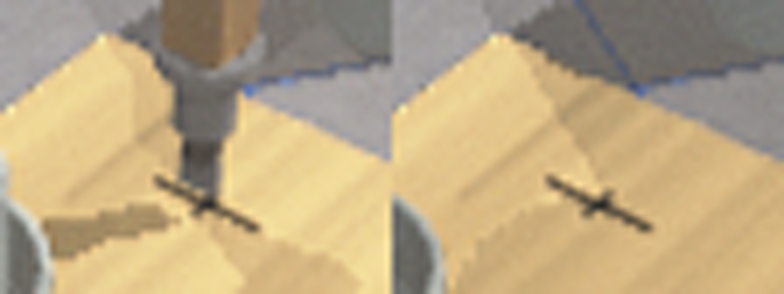

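The left crop shows the blade about 8 mm above the cross, centred near its column (cross at (309.6,219)), with its edge along the long stroke. Measuring the offset in pixels.

Run:
```python
from h import *
a=cv2.imread("pics/s4.png").max(2).astype(int);b=cv2.imread("pics/scene0.png").max(2).astype(int)
print("cols 300-319")
for r in range(203,225): print(r,a[r,300:320].tolist(), (b[r,300:320]).tolist() if r>213 else "")
t=np.array([.52,.0611,.0141]);u=np.array([np.cos(.581),np.sin(.581),0])
print(proj("scene",[t-.007*u,t,t+.007*u,t+[0,0,.026]]).round(1).tolist())
read_camera("top")
for q in("marker","blade_tip","mark"): print(q,[(r["at"],r["score"]) for r in tip_of("top",q)[:1]])
```

```text
cols 300-319
203 [222, 220, 221, 225, 185, 91, 100, 102, 105, 106, 106, 101, 102, 125, 193, 175, 165, 165, 172, 172] 
204 [220, 218, 222, 221, 183, 86, 97, 101, 104, 102, 106, 103, 115, 139, 229, 213, 209, 181, 169, 167] 
205 [220, 220, 221, 220, 172, 94, 102, 107, 105, 108, 105, 112, 118, 141, 233, 232, 232, 232, 213, 175] 
206 [220, 219, 216, 200, 151, 94, 102, 106, 108, 112, 107, 112, 123, 156, 236, 236, 239, 239, 230, 224] 
207 [219, 212, 194, 191, 142, 89, 102, 107, 105, 106, 110, 110, 124, 165, 241, 237, 236, 232, 232, 230] 
208 [207, 190, 194, 204, 196, 110, 96, 105, 107, 107, 108, 114, 127, 179, 241, 234, 230, 230, 229, 234] 
209 [188, 196, 206, 209, 217, 195, 113, 106, 106, 107, 115, 117, 171, 225, 237, 232, 232, 232, 234, 236] 
210 [196, 206, 210, 211, 212, 211, 82, 85, 89, 91, 88, 120, 228, 235, 234, 231, 232, 235, 236, 238] 
211 [218, 211, 211, 212, 212, 187, 63, 77, 82, 78, 80, 131, 240, 232, 231, 232, 235, 238, 239, 240] 
212 [224, 224, 222, 206, 208, 178, 77, 78, 80, 76, 92, 173, 240, 232, 234, 237, 238, 238, 239, 234] 
213 [223, 222, 224, 206, 211, 180, 89, 90, 83, 86
[... 1711 characters left out ...]
240, 238, 229, 229, 208, 216, 225, 203, 190, 111, 119, 224, 244, 242] [201, 204, 208, 210, 210, 213, 218, 215, 207, 205, 207, 207, 211, 196, 187, 104, 100, 189, 222, 219]
223 [225, 227, 228, 231, 241, 240, 236, 232, 232, 232, 210, 216, 220, 222, 225, 204, 200, 224, 244, 243] [200, 207, 209, 212, 215, 213, 209, 206, 203, 203, 204, 209, 215, 217, 217, 198, 194, 210, 220, 218]
224 [236, 238, 239, 239, 238, 235, 231, 231, 231, 233, 229, 216, 218, 220, 223, 225, 226, 224, 231, 227] [204, 210, 211, 217, 215, 207, 203, 201, 204, 205, 209, 213, 215, 214, 217, 219, 222, 220, 219, 219]
[[306.1, 214.5], [308.7, 215.7], [311.3, 217.0], [309.3, 206.3]]
marker []
blade_tip []
mark [([215.2, 267.4], 0.62)]
```

Run:
```python
from h import *
# shift so that the seen tip (308.1,216.2) falls on the cross (309.1,218.9)
tip=at_z("scene",(216.2,308.1),.0141); m=at_z("scene",(218.9,309.1),.006); d=(m-tip)*1000
print(tip,m,d)
yw=2.1517;c,s=np.cos(yw),np.sin(yw);print("tool",c*d[0]+s*d[1],s*d[0]-c*d[1])
for dd in(.5,): print(at_z("scene",(216.2,308.1+dd),.0141)-tip,at_z("scene",(216.2+dd,308.1),.0141)-tip)
```

```text
[0.52119904 0.05919056 0.0141    ] [0.5214285  0.06187067 0.006     ] [ 0.22945981  2.68010917 -8.1       ]
tool 2.1145601581657414 1.6626100901470264
[0.00033864 0.00104015 0.        ] [ 0.00162396 -0.00063688  0.        ]
```

Call:
{"fn": "step_arm", "kwargs": {
  "targets": [
    [[0, 0, 0], [1.8, 1.4, 2], 15],
    [[0, 0, 0], [0, 0, 2], 15],
    [[0, 0, 0], [0, 0, 1], 15],
    [[0, 0, 0], [0, 0, 0], 15],
    [[0, 0, 0], [0, 0, 0], 15]
  ]
}}

```text
time: 22.37
tool_pos: [0.5198, 0.0634, 0.1767]
tcp_rot: [-1.492, -2.764, 0.0]
wrist_force: [0.5, -0.2, -0.4]
width: 0.249
grip_force: 59.9
```

Run:
```python
from plan import *
plan([(.52,.061,.174,.581+np.pi/2,15)],step=8)
a=read_camera("scene").max(2).astype(int)
for r in range(208,225): print(r,a[r,300:320].tolist())
p=pose()[0]-[0,0,.168];u=np.array([np.cos(.581),np.sin(.581),0]);v=np.array([.83,-.55,0])*.0015*0+np.array([.549,-.836,0])*.0015
print(proj("scene",[p-.007*u,p,p+.007*u]).round(1).tolist(),"near face",proj("scene",[p+v]).round(1))
```

```text
now [0.5198 0.0634 0.1767] yaw 2.1519 tool z [-5.e-04 -0.e+00 -1.e+00] t 22.37 w 21.2 g 59.9 F [ 0.5 -0.2 -0.4] nose 0.0726
[[[0,0,0.0001],[-2.1,-1.2,2.7],15]]
208 [206, 191, 194, 204, 209, 147, 91, 100, 108, 107, 108, 108, 113, 119, 167, 242, 231, 231, 231, 232]
209 [189, 195, 203, 210, 211, 145, 92, 99, 106, 105, 106, 109, 113, 124, 181, 236, 231, 230, 234, 237]
210 [193, 205, 209, 217, 211, 196, 130, 98, 103, 104, 105, 112, 115, 132, 231, 232, 231, 235, 237, 238]
211 [220, 208, 209, 211, 209, 213, 199, 82, 100, 102, 99, 105, 133, 210, 235, 233, 235, 237, 238, 239]
212 [223, 223, 222, 206, 208, 210, 190, 70, 80, 83, 85, 88, 155, 236, 235, 235, 239, 238, 239, 236]
213 [223, 224, 223, 222, 212, 214, 163, 69, 79, 77, 78, 89, 187, 240, 238, 239, 239, 238, 235, 234]
214 [221, 223, 228, 229, 218, 223, 153, 79, 77, 77, 78, 103, 202, 243, 238, 239, 238, 233, 233, 232]
215 [223, 226, 139, 174, 236, 232, 158, 88, 92, 91, 96, 114, 201, 245, 241, 238, 234, 232, 231, 233]
216 [226, 226, 159, 102, 143, 174, 136, 97, 94, 101, 101, 115, 200, 244, 237, 234, 232, 233, 234, 236]
217 [227, 232, 230, 2
[... 182 characters left out ...]

219 [193, 195, 197, 165, 170, 174, 169, 112, 92, 72, 83, 117, 192, 242, 239, 235, 236, 236, 238, 239]
220 [167, 174, 169, 169, 173, 176, 175, 110, 98, 130, 154, 116, 96, 160, 219, 244, 242, 239, 240, 240]
221 [167, 171, 169, 169, 170, 174, 176, 160, 163, 230, 203, 195, 186, 107, 112, 160, 223, 244, 242, 242]
222 [163, 165, 166, 178, 233, 231, 234, 232, 227, 237, 230, 213, 219, 203, 188, 108, 116, 204, 233, 243]
223 [225, 227, 228, 232, 241, 241, 238, 232, 232, 233, 234, 213, 218, 222, 226, 205, 200, 215, 224, 232]
224 [236, 237, 238, 239, 238, 235, 232, 231, 230, 233, 237, 235, 218, 219, 222, 224, 225, 226, 225, 221]
[[306.9, 216.1], [309.5, 217.4], [312.1, 218.6]] near face [[309.1 217.7]]
```

```bash
cat > avg.py <<'E'
from plan import *
F=[];Z=[]
for i in range(14):
    read_camera("scene"); s=read_state(); F.append(s["wrist_force"]); Z.append(s["tool_pos"])
print("F",np.mean(F,0).round(2),"se",(np.std(F,0)/14**.5).round(2),"pos",np.mean(Z,0).round(5),s["time"])
E
python3 avg.py
```

```text
F [ 0.04  0.24 -1.57] se [0.09 0.13 0.1 ] pos [0.52004 0.06333 0.17702] 23.1167
```

Call:
{"fn": "step_arm", "kwargs": {
  "targets": [
    [[0, 0, 0], [0.3, 0.2, 2], 15],
    [[0, 0, 0], [0, 0, 2], 15],
    [[0, 0, 0], [0, 0, 2], 15],
    [[0, 0, 0], [0, 0, 1], 15],
    [[0, 0, 0], [0, 0, 0], 15]
  ]
}}

```text
time: 23.53
tool_pos: [0.5203, 0.0637, 0.1701]
tcp_rot: [1.492, 2.764, 0.0]
wrist_force: [0.4, -0.0, 1.6]
width: 0.25
grip_force: 60.5
```

```bash
python3 avg.py
```

```text
F [0.06 0.06 2.05] se [0.09 0.1  0.16] pos [0.52023 0.06373 0.17019] 24.2333
```

Call:
{"fn": "step_arm", "kwargs": {
  "targets": [
    [[0, 0, 0], [0, 0, 0.7], 15],
    [[0, 0, 0], [0, 0, 0.6], 15],
    [[0, 0, 0], [0, 0, 0], 15],
    [[0, 0, 0], [0, 0, 0], 15]
  ]
}}

```text
time: 24.57
tool_pos: [0.5202, 0.0637, 0.1688]
tcp_rot: [1.492, 2.764, 0.0]
wrist_force: [0.5, -0.1, 3.0]
width: 0.251
grip_force: 60.5
```

```bash
python3 avg.py
python3 - <<'E'
from plan import *
a=read_camera("scene"); cv2.imwrite("pics/s5.png",a[:,:,::-1]); print("tilt",pose()[2][:,2])
for r in range(206,225): print(r,a.max(2)[r,300:320].tolist())
f=lambda p:[box(*p,0,.006,.16,.24),cyl(.5733,-.0559,.006,.056,.088),cyl(.5733,-.0559,.028,.088,.066),cyl(.5733,-.0559,.05,.116,.048)]
for q,z in(("cup_large",.03),("cup_medium",.07),("cup_small",.1),("spool",0),("button_jar",0)): print(q,[(r["extent"],round(r["score"],2)) for r in look_for("scene",q)[:1]])
b=cv2.imread("pics/scene0.png")
# board corner shift: near corner patch template match
for (r,c) in((277,287),(224,347),(247,235)):
    t=b[r-14:r+15,c-14:c+15]; w=a[r-20:r+21,c-20:c+21,::-1].copy(); m=cv2.matchTemplate(w,t,cv2.TM_CCOEFF_NORMED); print((r,c),np.array(cv2.minMaxLoc(m)[3])-6,m.max())
P=proj("scene",cyl(.5733,-.0559,.05,.116,.048));print(P.min(0),P.max(0))
E
```

```text
F [1.4  0.36 2.35] se [0.18 0.14 0.09] pos [0.52017 0.06372 0.16878] 25.2667
tilt [ 3.83601782e-04  7.00194582e-05 -9.99999924e-01]
206 [232, 220, 213, 200, 177, 116, 103, 105, 114, 113, 119, 118, 112, 113, 112, 116, 178, 232, 234, 227]
207 [233, 210, 197, 195, 199, 167, 93, 100, 103, 105, 109, 111, 111, 108, 129, 233, 231, 236, 234, 232]
208 [210, 194, 195, 203, 210, 182, 86, 98, 100, 104, 101, 107, 103, 99, 139, 247, 235, 231, 231, 234]
209 [204, 194, 204, 208, 214, 178, 88, 97, 103, 110, 103, 102, 103, 115, 155, 230, 231, 233, 235, 238]
210 [202, 202, 207, 214, 212, 155, 93, 102, 107, 106, 111, 105, 109, 121, 164, 234, 233, 235, 237, 238]
211 [204, 211, 213, 211, 210, 145, 92, 101, 106, 107, 107, 102, 110, 122, 166, 238, 237, 238, 239, 240]
212 [222, 223, 210, 206, 207, 142, 92, 102, 103, 107, 103, 108, 110, 131, 180, 241, 240, 240, 239, 234]
213 [223, 225, 208, 209, 215, 203, 144, 100, 106, 110, 105, 110, 111, 131, 234, 239, 239, 237, 235, 232]
214 [221, 224, 227, 227, 219, 225, 185, 80, 97, 101, 109, 102, 138, 234, 243, 240, 238, 235, 235, 231]
215 [225, 224, 140, 172, 230, 232,
[... 674 characters left out ...]
 243]
222 [168, 169, 166, 176, 234, 234, 234, 230, 228, 237, 211, 212, 221, 201, 192, 105, 106, 194, 230, 232]
223 [167, 173, 233, 233, 241, 241, 238, 234, 234, 234, 211, 215, 220, 222, 224, 202, 199, 219, 223, 222]
224 [169, 233, 241, 240, 238, 235, 232, 232, 230, 233, 231, 216, 219, 222, 222, 223, 225, 225, 224, 222]
cup_large [([242.1, 221.8, 289.3, 260.7], 0.79)]
cup_medium [([246.9, 211.8, 279.2, 242.5], 0.76)]
cup_small [([251.4, 196.8, 277.6, 225.7], 0.63)]
spool [([109.7, 207.3, 131.0, 244.7], 0.86)]
button_jar [([326.5, 164.7, 349.2, 197.7], 0.67)]
(277, 287) [0 0] 0.9270376
(224, 347) [0 0] 0.9524291
(247, 235) [0 0] 0.5468364
[251.18405134 194.88860646] [276.61958013 237.05279559]
```

The net push is about 3.9 N, so the nose is about 5.8 mm in. The blade sits on the cross along the long stroke, the board corners haven't moved, and the cups are nested. Handing in.

```bash
python3 -c "
from workcell import *
print(finish_job())"
```

```text
the job is handed in; nothing more can be done
None
```

I handed the job in: the three cups are nested on the board, and the arm holds the marker upright on the mark, blade along the long stroke, nose about 5.8 of 12 mm in (from a push of about 3.9 N), with no shift of the board seen in the camera.

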